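# Recharge salvaged cells

### The arm

A 6-joint arm with a two-finger parallel gripper is mounted at the origin on the work surface. World frame = base frame: x ahead of the robot, y to its left, z up, the work surface at z = 0. Lengths are in m, angles in rad, forces in N, time in s.
With the tool pointing down it reaches from about 0.35 to 0.775 m from the base axis. Payload 5.5 kg.
Tool frame: the origin (TCP) lies midway between the tips of the shut fingers; the grasp point (between the pads) lies 19 mm behind it; z points along the fingers, y is the direction in which the jaws open and shut (so a half turn about z gives the same grasp; the last joint's range is limited). The gripper opens to 85 mm and grips with 20 to 120 N. Pads are 22 mm wide; open, the fingers measure 114 mm over their backs; the gripper's body (76 mm by 85 mm) begins 54 mm behind the grasp point. The pads swing forward as they close: fully open they stand 13 mm farther back than shut.
Start: joints at [-1.272, 0.313, 0.046, 1.304, 0, 1.431], TCP at [0.244, -0.521, 0.231] pointing down, gripper open.
Joint ranges: [-2.76, 2.76], [-0.86, 1.69], [-1.03, 1.26], [-2.2, 2.34], [-1.47, 1.5], [-3.14, 3.14]. Speed limits (rad/s): [2.57, 2.57, 3.14, 3.14, 3.14, 3.14].

### API

Orientations are given as a unit quaternion [w, x, y, z].
In Python, from workcell import env gives the robot as it stands.
- The arm moves only by the shell command python3 -m creep 'ROWS' [OPENING] [FORCE]. ROWS is JSON, a list of rows, each a list of 6 numbers: the shift along the tool's x, y, z in m, then the turn, a rotation vector about the tool's x, y, z in degrees. A call has exactly 8 rows; each row is the pose to reach, as a shift and turn from the pose commanded when the call began, along the tool's axes at that moment; what a row does not reach only later rows make up. A row lasts 1/10 s, in which the tool goes at most 50 mm and 8.59 degrees, less where a joint would pass 70% of its speed; a pose out of reach is approached as far as the arm can. A call with a gripper value outside its range is refused whole. OPENING is the finger opening in m, from 0 to 0.0854, set as the call begins (- or left out, the last holds). The fingers move at their own pace and stop on an object; FORCE is the grip in N (left out, the last holds). Time passes only in rows, so rows that repeat a pose let the fingers close, or fill a call up. It gives the time, the measured TCP pose, the force and the opening at its end, in the units of the state.
- env.get_state(): the state, without advancing time (a new reading comes with each control period).
- env.read_camera(name): name is "side" or "top"; returns (picture, depth): 384x512x3 uint8, blue, green, red; 384x512 float32, m along the optical axis (not along the pixel's ray), 0 where there is no reading.
- env.camera_params(name): a dict with "fx", "fy", "cx", "cy" (pixels), "k1" (the pictures are not rectified: a ray, as slopes to the right and down, at radius r is drawn at 1 + k1 r^2 times it, then the intrinsics apply), "position" and "orientation" of the camera in the world. Camera axes: x right, y up, looking along -z (the intrinsics and any distortion apply to the point x, -y, -z); pixel columns grow to the right and rows downward; lengths in m; the calibration is good to about 2 mm. A picture is of the moment at which its call begins. camera_params takes no time and is no camera call.
- env.hand_in(): hands the job in, once; it reports no verdict.
The state is a dict: "clock": time; "joint_pos": joint angles; "qvel": joint speeds; "tau": joint torques, N m; "tcp_pos": TCP position; "orientation": TCP orientation; "wrist_force": force on the tool from outside, world axes, zero at the start; "ft_torque": the same for the moment, N m; "finger_gap": finger opening in m.
Only numpy, scipy, OpenCV 4.12 (cv2) and the standard library are available. Lean on these libraries where they do the work, as an engineer would, in place of code of your own. Each camera call takes 0.05 s, during which the arm holds its last target. There are 200 camera calls.

### The job

The last charge is over: first push the charger's power slide switch off, lay the finished cells from its bays side by side in the shallow tray, then pick every fat cell out of the cluttered parts crate and lay each in a bay of the charger with its nub towards the back, leaving everything else in the crate. With all of them loaded, push the switch back on and press the program key, the current key and the start key, one at a time in that order, and not the stop key. Leave the other things on the bench alone.

Things in the scene. Friction and masses are not known exactly. Their poses are not given: they have to be found in the camera images.
- charger: cell charger, dark grey box 200 mm (x) by 216 mm (y), fixed. Origin at the centre of its underside. At the front (-x) a flat control strip 55 mm deep, 40 mm high; then three open bays side by side along y; at the back (+x) a hump 62 mm high from x = 55 mm on. The switch and all keys lie on the line x = -72.5 mm of the strip; key tops stand 6 mm above it
- bay2 (a point): where a cell's middle lies when it rests in the middle bay, 37 mm above the bench; axes as the charger's. Bay 1 lies 62 mm to +y of it (left seen from the front), bay 3 62 mm to -y. Each is a grey V cradle along x with cheeks 28 mm high, 15 mm either side of its middle; the deck beside is 20 mm high. Contact blocks 20 mm wide, 40 mm high end the bay, 82 mm apart
- power (a joint): power slide switch at the left (+y) end of the control strip, in m: 0 is on (as it starts), 0.012 is off; off is towards the charger's +y (its left end), on towards the keys. Its white plate is flush with the strip; a sprung detent resists with about 4 N, snaps over past half way and holds it at either end
- power_ridge (a point): middle of the top of the switch's ridge, 6 mm above the strip, at y = 74 mm of the charger when on and 86 mm when off; axes as the charger's; the ridge is 5 mm thick along the travel and 14 mm long across it
- program (a joint): program key: the first white 18 x 16 mm key to the right of the slide switch, at y = 26 mm of the charger; value in m, 0 is up, 0.0045 fully down, springs back; 1.5 N moves it, 5 N takes it fully down, and it counts as pressed from 0.003
- current (a joint): current key: the second square key, 32 mm to the right of the program key, at y = -6 mm of the charger; value in m, 0 is up, 0.0045 fully down, springs back; 1.5 N moves it, 5 N takes it fully down, and it counts as pressed from 0.003
- stop (a joint): stop key: the third square key, 32 mm right of the current key, at y = -38 mm of the charger; leave it alone; value in m, 0 is up, 0.0045 fully down, springs back; 1.5 N moves it, 5 N takes it fully down, and it counts as pressed from 0.003
- start (a joint): start key: the round white key, 22 mm in diameter, at the right (-y) end of the strip, at y = -79 mm of the charger; value in m, 0 is up, 0.0045 fully down, springs back; 1.5 N moves it, 5 N takes it fully down, and it counts as pressed from 0.003
- crate: open blue parts crate, fixed, 204 mm (x) by 272 mm (y) outside, walls 4 mm thick and 50 mm high, floor 4 mm thick. Origin at the centre of its underside. A cell that has rolled against a wall leaves no room for a finger there, but rolls clear when its top is pressed lightly and drawn inwards
- tray: shallow white tray with a grey lining, loose (about 450 g), 230 mm (x) by 120 mm (y) outside, 18 mm high, walls and floor 3 mm thick. Origin at the centre of its underside. It is empty at the start
- fat1: fat cell that starts in the parts crate among other things (two or three of the fat ones are there): cylinder 32 mm in diameter and 70 mm long in a plain grey sleeve, 140 g. Origin at its centre, x axis along the cell towards its positive end, which has a white insulating ring and a brass nub 3 mm high; the other end is flat bare steel. It can roll
- fat2: fat cell that starts in the parts crate among other things (two or three of the fat ones are there): cylinder 32 mm in diameter and 70 mm long in a plain grey sleeve, 140 g. Origin at its centre, x axis along the cell towards its positive end, which has a white insulating ring and a brass nub 3 mm high; the other end is flat bare steel. It can roll
- fat3: fat cell that starts in the parts crate among other things (two or three of the fat ones are there): cylinder 32 mm in diameter and 70 mm long in a plain grey sleeve, 140 g. Origin at its centre, x axis along the cell towards its positive end, which has a white insulating ring and a brass nub 3 mm high; the other end is flat bare steel. It can roll
- done1: finished fat cell that starts in bay 1 of the charger (two or three of the bays hold one): cylinder 32 mm in diameter and 70 mm long in a plain grey sleeve, 140 g. Origin at its centre, x axis along the cell towards its positive end, which has a white insulating ring and a brass nub 3 mm high; the other end is flat bare steel. It can roll
- done2: finished fat cell that starts in bay 2 of the charger (two or three of the bays hold one): cylinder 32 mm in diameter and 70 mm long in a plain grey sleeve, 140 g. Origin at its centre, x axis along the cell towards its positive end, which has a white insulating ring and a brass nub 3 mm high; the other end is flat bare steel. It can roll
- done3: finished fat cell that starts in bay 3 of the charger (two or three of the bays hold one): cylinder 32 mm in diameter and 70 mm long in a plain grey sleeve, 140 g. Origin at its centre, x axis along the cell towards its positive end, which has a white insulating ring and a brass nub 3 mm high; the other end is flat bare steel. It can roll
- slim1: slim cell in the parts crate: the same look, but 21 mm in diameter, 70 mm long, 70 g; origin at its centre, x along it. It does not fit this job and stays in the crate
- slim2: slim cell in the parts crate: the same look, but 21 mm in diameter, 70 mm long, 70 g; origin at its centre, x along it. It does not fit this job and stays in the crate
- brick: black mains adapter brick in the parts crate, 72 x 40 x 28 mm, 120 g; origin at the centre of its underside. Stays in the crate
- spudger: flat black plastic prying stick in the parts crate, 10 x 150 mm and 5 mm thick, lying along its y; origin at the centre of its underside. Stays in the crate
- phone: phone lying on the bench, 150 x 74 x 8 mm, a bystander
- multimeter: multimeter lying on the bench, 90 x 180 x 40 mm, a bystander
- driver: screwdriver lying on the bench, 170 mm long, a bystander
There are look-alikes about, which are no part of the job. What is shaped like the done2 but brown or green is not meant.

How it is judged:
On the way, in this order (a step that is already met when the one before it is completed fails the run):
1. the power switch is off while the finished cells are still in their bays (value of joint power above 0.0105 m and x of done1 in the frame of charger between -0.005 and 0.015 m and y of done1 in the frame of charger between 0.054 and 0.07 m and z of done1 in the frame of charger between 0.029 and 0.045 m and x of done2 in the frame of charger between -0.005 and 0.015 m and y of done2 in the frame of charger between -0.008 and 0.008 m and z of done2 in the frame of charger between 0.029 and 0.045 m and x of done3 in the frame of charger between -0.005 and 0.015 m and y of done3 in the frame of charger between -0.07 and -0.054 m and z of done3 in the frame of charger between 0.029 and 0.045 m), for 0.1 s.
2. every finished cell lies in the tray and every fat cell from the crate lies in a bay, nub to the back, with the power off (x of power_ridge in the frame of fat1 below -0.05 m and ((x of fat1 in the frame of charger between -0.003 and 0.013 m and y of fat1 in the frame of charger between 0.056 and 0.068 m and z of fat1 in the frame of charger between 0.031 and 0.043 m) or (x of fat1 in the frame of charger between -0.003 and 0.013 m and y of fat1 in the frame of charger between -0.006 and 0.006 m and z of fat1 in the frame of charger between 0.031 and 0.043 m) or (x of fat1 in the frame of charger between -0.003 and 0.013 m and y of fat1 in the frame of charger between -0.068 and -0.056 m and z of fat1 in the frame of charger between 0.031 and 0.043 m)) and x of power_ridge in the frame of fat2 below -0.05 m and ((x of fat2 in the frame of charger between -0.003 and 0.013 m and y of fat2 in the frame of charger between 0.056 and 0.068 m and z of fat2 in the frame of charger between 0.031 and 0.043 m) or (x of fat2 in the frame of charger between -0.003 and 0.013 m and y of fat2 in the frame of charger between -0.006 and 0.006 m and z of fat2 in the frame of charger between 0.031 and 0.043 m) or (x of fat2 in the frame of charger between -0.003 and 0.013 m and y of fat2 in the frame of charger between -0.068 and -0.056 m and z of fat2 in the frame of charger between 0.031 and 0.043 m)) and x of power_ridge in the frame of fat3 below -0.05 m and ((x of fat3 in the frame of charger between -0.003 and 0.013 m and y of fat3 in the frame of charger between 0.056 and 0.068 m and z of fat3 in the frame of charger between 0.031 and 0.043 m) or (x of fat3 in the frame of charger between -0.003 and 0.013 m and y of fat3 in the frame of charger between -0.006 and 0.006 m and z of fat3 in the frame of charger between 0.031 and 0.043 m) or (x of fat3 in the frame of charger between -0.003 and 0.013 m and y of fat3 in the frame of charger between -0.068 and -0.056 m and z of fat3 in the frame of charger between 0.031 and 0.043 m)) and x of done1 in the frame of tray between -0.112 and 0.112 m and y of done1 in the frame of tray between -0.057 and 0.057 m and z of done1 in the frame of tray between 0.008 and 0.03 m and x of done2 in the frame of tray between -0.112 and 0.112 m and y of done2 in the frame of tray between -0.057 and 0.057 m and z of done2 in the frame of tray between 0.008 and 0.03 m and x of done3 in the frame of tray between -0.112 and 0.112 m and y of done3 in the frame of tray between -0.057 and 0.057 m and z of done3 in the frame of tray between 0.008 and 0.03 m and linear speed of each of fat1, fat2, fat3, done1, done2, done3 below 0.03 m/s and value of joint power above 0.009 m), for 0.2 s.
3. the power switch is on again (value of joint power below 0.0015 m), for 0.1 s.
4. the program key is pressed, alone (value of joint program above 0.003 m and value of joint each of current, stop, start below 0.0015 m and value of joint power below 0.003 m), for 0.02 s.
5. the current key is pressed, alone (value of joint current above 0.003 m and value of joint each of program, stop, start below 0.0015 m and value of joint power below 0.003 m), for 0.02 s.
6. the start key is pressed, alone (value of joint start above 0.003 m and value of joint each of program, current, stop below 0.0015 m and value of joint power below 0.003 m), for 0.02 s.
At the end, for the whole second after the job is handed in: each fat cell rests in a bay (8 mm along, 6 mm across and in height), nub to the back; finished cells lie on the tray's floor; switch on (within 1.5 mm), keys up; slim cells, brick and prying stick still in the crate (x of power_ridge in the frame of fat1 below -0.05 m and ((x of fat1 in the frame of charger between -0.003 and 0.013 m and y of fat1 in the frame of charger between 0.056 and 0.068 m and z of fat1 in the frame of charger between 0.031 and 0.043 m) or (x of fat1 in the frame of charger between -0.003 and 0.013 m and y of fat1 in the frame of charger between -0.006 and 0.006 m and z of fat1 in the frame of charger between 0.031 and 0.043 m) or (x of fat1 in the frame of charger between -0.003 and 0.013 m and y of fat1 in the frame of charger between -0.068 and -0.056 m and z of fat1 in the frame of charger between 0.031 and 0.043 m)) and x of power_ridge in the frame of fat2 below -0.05 m and ((x of fat2 in the frame of charger between -0.003 and 0.013 m and y of fat2 in the frame of charger between 0.056 and 0.068 m and z of fat2 in the frame of charger between 0.031 and 0.043 m) or (x of fat2 in the frame of charger between -0.003 and 0.013 m and y of fat2 in the frame of charger between -0.006 and 0.006 m and z of fat2 in the frame of charger between 0.031 and 0.043 m) or (x of fat2 in the frame of charger between -0.003 and 0.013 m and y of fat2 in the frame of charger between -0.068 and -0.056 m and z of fat2 in the frame of charger between 0.031 and 0.043 m)) and x of power_ridge in the frame of fat3 below -0.05 m and ((x of fat3 in the frame of charger between -0.003 and 0.013 m and y of fat3 in the frame of charger between 0.056 and 0.068 m and z of fat3 in the frame of charger between 0.031 and 0.043 m) or (x of fat3 in the frame of charger between -0.003 and 0.013 m and y of fat3 in the frame of charger between -0.006 and 0.006 m and z of fat3 in the frame of charger between 0.031 and 0.043 m) or (x of fat3 in the frame of charger between -0.003 and 0.013 m and y of fat3 in the frame of charger between -0.068 and -0.056 m and z of fat3 in the frame of charger between 0.031 and 0.043 m)) and x of done1 in the frame of tray between -0.112 and 0.112 m and y of done1 in the frame of tray between -0.057 and 0.057 m and z of done1 in the frame of tray between 0.008 and 0.03 m and x of done2 in the frame of tray between -0.112 and 0.112 m and y of done2 in the frame of tray between -0.057 and 0.057 m and z of done2 in the frame of tray between 0.008 and 0.03 m and x of done3 in the frame of tray between -0.112 and 0.112 m and y of done3 in the frame of tray between -0.057 and 0.057 m and z of done3 in the frame of tray between 0.008 and 0.03 m and linear speed of each of fat1, fat2, fat3, done1, done2, done3 below 0.03 m/s and value of joint power below 0.0015 m and value of joint each of program, current, stop, start below 0.001 m and x of slim1 in the frame of crate between -0.098 and 0.098 m and y of slim1 in the frame of crate between -0.132 and 0.132 m and z of slim1 in the frame of crate between 0 and 0.06 m and x of slim2 in the frame of crate between -0.098 and 0.098 m and y of slim2 in the frame of crate between -0.132 and 0.132 m and z of slim2 in the frame of crate between 0 and 0.06 m and x of brick in the frame of crate between -0.098 and 0.098 m and y of brick in the frame of crate between -0.132 and 0.132 m and z of brick in the frame of crate between 0 and 0.06 m and x of spudger in the frame of crate between -0.098 and 0.098 m and y of spudger in the frame of crate between -0.132 and 0.132 m and z of spudger in the frame of crate between 0 and 0.06 m); the robot touches nothing.
It fails at once if the stop key is pressed with the power on (value of joint stop above 0.003 m and value of joint power below 0.003 m).
It fails at once if a bystander on the bench is knocked more than 4 cm away (distance of any of phone, multimeter, driver from where it was at the start of the episode above 0.04 m).
Of fat1, fat2, fat3 only 2 to 3 are there at a start; the rules pass over those that are not, and their reading is None.
Of done1, done2, done3 only 2 to 3 are there at a start; the rules pass over those that are not, and their reading is None.
At some moment in a run one of tray, brick may be knocked a few centimetres aside while the robot is not near it.
Once in a run the grip may slacken for a moment while it holds something.
It also fails if it takes over 210 s, if anything falls off the work surface, if the arm or the gripper's body presses on something with over 40 N, if the wrist force passes 120 N, or if a joint passes its speed limit or range.

## Working session

There is one attempt and no reset: what is moved stays moved. The work goes in short steps, Python scripts to look and compute and a shell command to move; the robot and the scene stay as the last step left them, time stands still between calls to the robot, and variables do not carry over. Pictures are saved under pics/ and viewed, about 12 in all and at most 16, crops included, and the job is handed in when it is done.

```bash
ls; mkdir -p pics
python3 - <<'E'
from workcell import env
import cv2
print(env.get_state())
for n in("top","side"):
    print(n,env.camera_params(n)); p,d=env.read_camera(n); cv2.imwrite(f"pics/{n}0.png",cv2.resize(p,None,fx=1.5,fy=1.5,interpolation=cv2.INTER_CUBIC))
E
```

```text
pics
{'clock': 0.0, 'joint_pos': array([-1.27161762e+00,  3.13954792e-01,  4.49282735e-02,  1.30360063e+00,
        1.75640451e-05,  1.43120543e+00]), 'qvel': array([-5.79677663e-05, -1.15983478e-03,  1.40944647e-03,  1.92640824e-04,
        2.43967775e-04,  1.67946762e-05]), 'tau': array([ 2.42589129e-03, -4.80632043e+01,  2.98532134e+01,  1.92670355e-02,
       -2.17173010e-04,  1.95354367e-06]), 'tcp_pos': array([ 0.24411642, -0.52001617,  0.23041409]), 'orientation': array([-9.13196485e-04,  9.76031112e-01,  2.17629113e-01, -6.42125113e-05]), 'wrist_force': array([ 0.43406234, -0.39517761, -0.3510129 ]), 'ft_torque': array([ 0.0328144 , -0.01351583,  0.01960174]), 'finger_gap': 0.0855173325393578}
top {'fx': 369.6802489962948, 'fy': 369.6802489962948, 'cx': 258.5439519518523, 'cy': 195.31719164569435, 'k1': 0.008802745245451422, 'position': array([0.40866527, 0.04636803, 0.99063446]), 'orientation': array([ 0.71427158,  0.04186702, -0.05308912, -0.69659515])}
side {'fx': 421.25002288445273, 'fy': 421.25002288445273, 'cx': 255.76167003170974, 'cy': 194.4925555060608, 'k1': 0.030710716925221357, 'position': array([0.18124667, 0.91776572, 0.67925435]), 'orientation': array([-0.17485256, -0.10021856,  0.4685832 ,  0.8601236 ])}
```

View pics/top0.png

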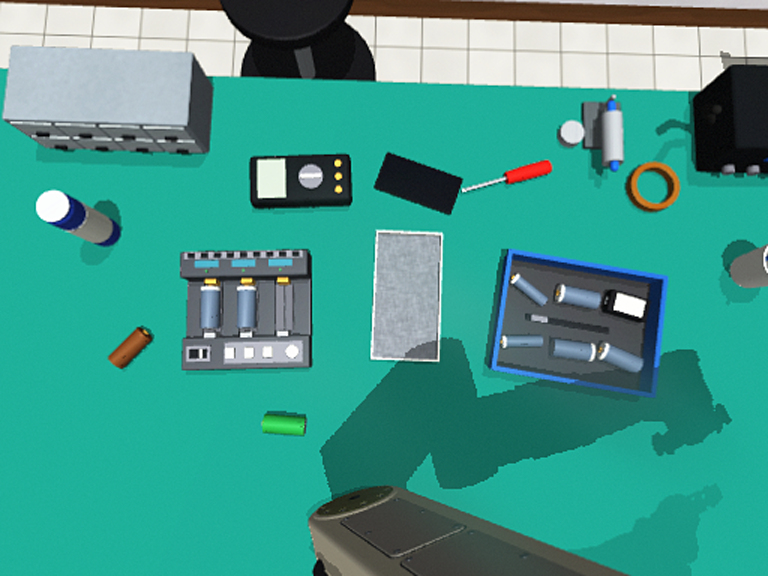

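View pics/side0.png

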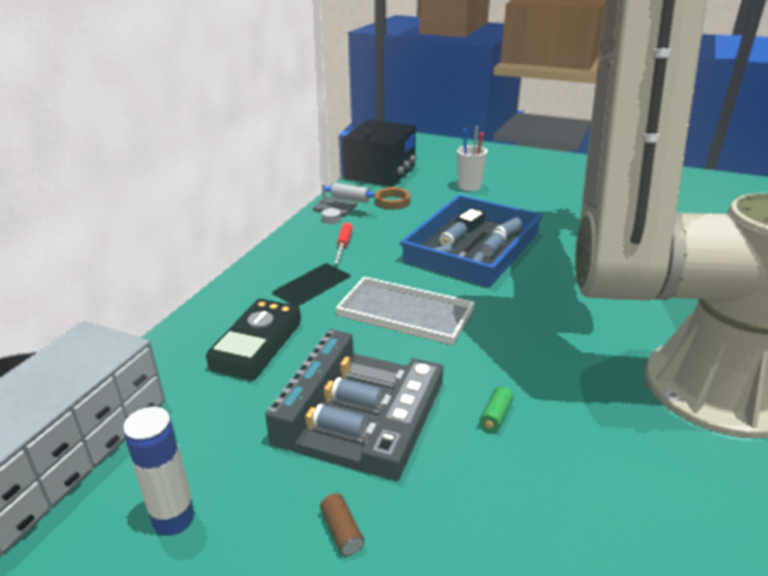

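Top view: charger around (246,310), cells in bays 1 and 2 at (210,307) and (247,307), with bay 3 empty. The tray is at (407,295). The crate at (578,323) holds fat candidates at (580,296), (574,349) and (622,357), and slim ones at (528,289) and (522,342). The brown (130,347) and green (284,424) cells are look-alikes. I'll confirm with enlarged crops.

```bash
cat > h.py <<'E'
from workcell import env
import numpy as np, cv2
from scipy.spatial.transform import Rotation as R
Q=lambda q:R.from_quat(np.roll(q,-1))
def cam(n):
    c=env.camera_params(n); return c,Q(c["orientation"]).as_matrix(),np.array(c["position"])
def ray(n,u,v):
    c,M,p=cam(n); xd=np.array([(u-c["cx"])/c["fx"],(v-c["cy"])/c["fy"]]); x=xd.copy()
    for _ in range(10): x=xd/(1+c["k1"]*(x@x))
    return p,M@np.array([x[0],-x[1],-1.])
def onz(n,u,v,z):      # pixel -> world at height z
    p,d=ray(n,u,v); return p+d*(z-p[2])/d[2]
def proj(n,P):
    c,M,p=cam(n); q=(np.atleast_2d(P)-p)@M; x=np.c_[q[:,0],-q[:,1]]/-q[:,2:]; x=x*(1+c["k1"]*(x**2).sum(1,keepdims=True))
    return x*c["fx"]+[c["cx"],c["cy"]]
def cloud(n,d):
    c,M,p=cam(n); v,u=np.mgrid[:384,:512]; xd=np.stack([(u-c["cx"])/c["fx"],(v-c["cy"])/c["fy"]],-1); x=xd.copy()
    for _ in range(8): x=xd/(1+c["k1"]*(x**2).sum(-1,keepdims=True))
    return (np.stack([x[...,0],-x[...,1],-np.ones_like(u)],-1)*d[...,None])@M.T+p
def crop(n,p,u0,v0,w,h,s,name):
    im=cv2.resize(p[v0:v0+h,u0:u0+w],None,fx=s,fy=s,interpolation=cv2.INTER_CUBIC)
    for k in range(0,w,10): cv2.putText(im,str(u0+k),(k*s,8),0,.32,(0,255,255),1); cv2.line(im,(k*s,10),(k*s,14),(0,255,255),1)
    for k in range(0,h,10): cv2.putText(im,str(v0+k),(0,k*s+4),0,.32,(0,255,255),1); cv2.line(im,(22,k*s),(26,k*s),(0,255,255),1)
    cv2.imwrite("pics/"+name,im)
def togo(P,yaw=None):   # shift and turn (tool axes) from measured pose to TCP at P, tool down, tool y-axis yaw (deg, world)
    s=env.get_state(); M=Q(s["orientation"]); sh=M.inv().apply(np.array(P)-s["tcp_pos"])*1000; r=0*sh
    if yaw is not None:
        best=[]
        for k in(0,180):
            a=np.radians(yaw+k); y=np.array([np.cos(a),np.sin(a),0]); z=np.array([0,0,-1.]); T=R.from_matrix(np.c_[np.cross(y,z),y,z]); best.append((M.inv()*T).as_rotvec(degrees=True))
        best.sort(key=np.linalg.norm); r=best[0]
    print("togo",np.round(sh,1),np.round(r,1),"other",np.round(best[1],1) if yaw is not None else "")
E
python3 - <<'E'
from h import *
p,d=env.read_camera("top"); np.save("d0.npy",d); cv2.imwrite("top0raw.png",p)
crop("top",p,322,160,128,110,6,"crate.png"); crop("top",p,115,160,100,92,6,"chg.png")
E
```

```text
(no output)
```

View pics/crate.png

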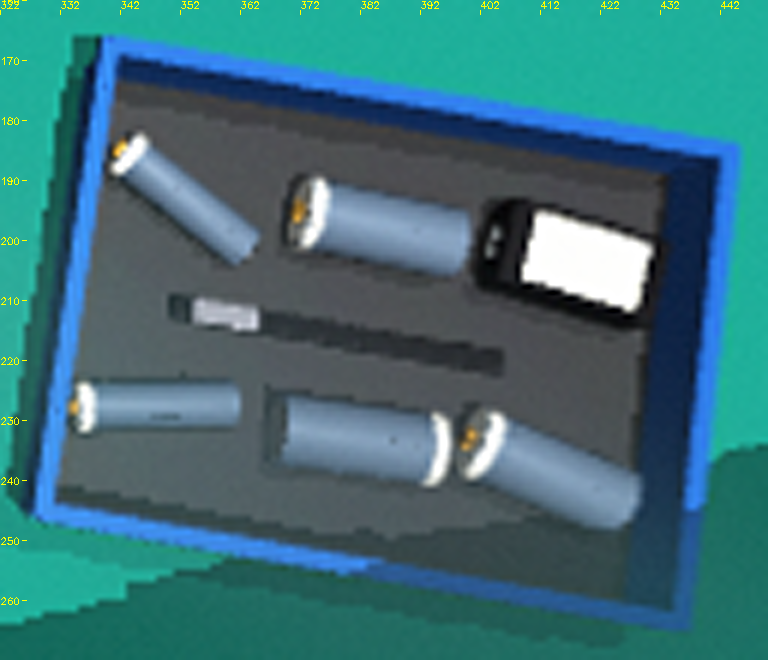

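View pics/chg.png

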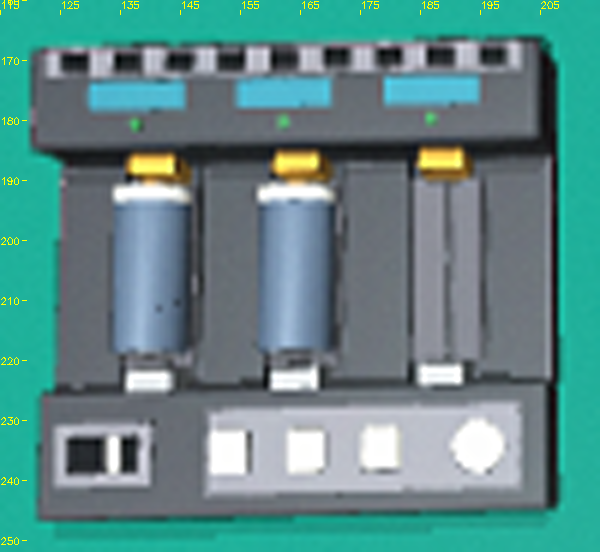

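Crop shows the fat cells (about twice the slim width) at crop centres A (385,227) nub left, B (365,440) nub right, C (550,468) nub left. The slim ones are at (190,200) and (155,403). In the charger, bays 1 and 2 hold cells with nubs to the back, bay 3 is empty, and the ridge is at (113,454). Next I fit the poses.

```bash
cat > fit.py <<'E'
from h import *
from scipy.optimize import least_squares
def px(u0,v0,L): return np.array([[u0+(a+.5)/6-.5,v0+(b+.5)/6-.5] for a,b in L])
def fit(pts,uv,x0,n="top"):
    pts=np.array(pts)
    W=lambda x:np.c_[pts[:,:2]@np.array([[np.cos(x[2]),np.sin(x[2])],[-np.sin(x[2]),np.cos(x[2])]])+x[:2],pts[:,2]]
    r=least_squares(lambda x:(proj(n,W(x))-uv).ravel(),x0); print(np.round(r.x[:2],4),"yaw",round(np.degrees(r.x[2]),2)); print(np.round(r.fun.reshape(-1,2),1).tolist()); return r.x
E
python3 - <<'E'
from fit import *
d=np.load("d0.npy"); P=cloud("top",d)
c=fit([(-.0725,y,.046) for y in(.026,-.006,-.038,-.079,.074)]+[(-.1,.108,.04),(-.1,-.108,.04),(.1,.108,.062),(.1,-.108,.062)],
 px(115,160,[(228,451),(305,451),(380,446),(477,446),(113,454),(40,517),(550,505),(35,47),(540,38)]),[.4,.3,0])
print("crate");k=fit([(.102,.136,.05),(.102,-.136,.05),(-.102,-.136,.05),(-.102,.136,.05)],px(322,160,[(103,37),(740,147),(690,630),(35,517)]),[.4,-.2,0])
t=px(0,0,[(0,0)])
print("tray");t=fit([(.115,.06,.018),(.115,-.06,.018),(-.115,-.06,.018),(-.115,.06,.018)],np.array([(375,231),(442.5,233),(438.5,361),(371.5,359.5)])/1.5,[.4,0,0])
np.save("fits.npy",[c,k,t])
for nm,uv in dict(A=[(312,213),(470,243)],B=[(440,448),(285,428)],C=[(490,443),(625,503)]).items():
    q=px(322,160,uv); a,b=[onz("top",*w,.022) for w in q]; m=(a+b)/2; print(nm,np.round(m,4),"nubdir",np.round(np.degrees(np.arctan2(*(a-b)[1::-1])),1),np.linalg.norm(a-b).round(4))
    s=(np.linalg.norm(P[...,:2]-m[:2],axis=-1)<.045)&(P[...,2]>.026)&(P[...,2]<.06); X=P[s]
    ax=(a-b)[:2]/np.linalg.norm((a-b)[:2]); X=X[abs((X[:,:2]-m[:2])@[-ax[1],ax[0]])<.02]; print("  depth",len(X),X.mean(0).round(4),"maxz",np.percentile(X[:,2],[50,95]).round(4))
    dv=np.linalg.svd(X[:,:2]-X[:,:2].mean(0),full_matrices=False)[2][0]; print("  dir",np.degrees(np.arctan2(dv[1],dv[0])).round(1))
# depth checks
g=P[230:240,300:330].reshape(-1,3); print("bench z",g[:,2].mean().round(4),g[:,2].std().round(4))
for q in [(.02,.062,.053),(.02,0,.053)]:
    R2=np.array([[np.cos(c[2]),-np.sin(c[2])],[np.sin(c[2]),np.cos(c[2])]]); w=R2@q[:2]+c[:2]; uv=proj("top",[*w,q[2]])[0]; print(uv, P[int(uv[1]+.5),int(uv[0]+.5)].round(4), w)
E
```

```text
[0.5028 0.2752] yaw 2.59
[[0.2, -0.1], [0.1, -0.4], [0.3, 0.2], [0.4, -0.1], [0.2, -0.2], [-0.7, 0.6], [-0.0, 0.7], [-0.7, -0.5], [0.4, -0.4]]
crate
[ 0.4951 -0.2971] yaw -8.36
[[1.2, 1.3], [-1.4, 0.7], [-1.2, -1.1], [1.3, -0.7]]
tray
[ 0.5375 -0.0014] yaw -0.44
[[0.2, -0.3], [-0.4, -0.1], [0.7, 0.4], [-0.5, -0.1]]
A [ 0.5427 -0.308   0.022 ] nubdir 80.6 0.0708
  depth 291 [ 0.5416 -0.3015  0.0328] maxz [0.0331 0.0372]
  dir -100.2
B [ 0.4498 -0.2934  0.022 ] nubdir -95.9 0.0681
  depth 312 [ 0.4488 -0.2901  0.033 ] maxz [0.0335 0.0376]
  dir -96.2
C [ 0.4367 -0.3784  0.022 ] nubdir 67.2 0.0632
  depth 364 [ 0.4348 -0.379   0.0339] maxz [0.0334 0.045 ]
  dir 73.1
bench z 0.0099 0.0812
[138.36504165 198.28527995] [0.5207 0.339  0.053 ] [0.52001067 0.33799347]
[162.9248711  197.82279627] [0.5224 0.2758 0.053 ] [0.52281152 0.27605677]
```

```bash
cat >> h.py <<'E'
def ch(x,y,z):
    c=np.load("fits.npy")[0]; return [c[0]+x*np.cos(c[2])-y*np.sin(c[2]),c[1]+x*np.sin(c[2])+y*np.cos(c[2]),z]
def st():
    s=env.get_state(); y=Q(s["orientation"]).apply([0,1,0]); print("t",round(float(s["clock"]),2),"tcp",np.round(s["tcp_pos"],4),"yaw",np.degrees(np.arctan2(y[1],y[0])).round(1),"F",np.round(s["wrist_force"],1),"gap",round(float(s["finger_gap"]),4),"j6",np.degrees(s["joint_pos"][5]).round())
E
python3 - <<'E'
from h import *
st(); togo([.5,-.05,.23],0); togo(ch(-.0725,.053,.1),2.6)
E
```

```text
t 0.15 tcp [ 0.2442 -0.5202  0.2306] yaw -64.9 F [-0.3  0.1 -0.3] gap 0.0853 j6 82.0
togo [ 431.3 -316.9    1.1] [ -0.1  -0.1 -64.9] other [-1.000e-01  1.000e-01  1.151e+02]
togo [ 525.4 -686.6  131.7] [ -0.1  -0.1 -67.5] other [-1.000e-01  1.000e-01  1.125e+02]
```

```bash
python3 -m creep '[[0.04,-0.03,0,0,0,0],[0.08,-0.06,0,0,0,0],[0.12,-0.09,0,0,0,0],[0.16,-0.12,0,0,0,0],[0.2,-0.15,0,0,0,0],[0.24,-0.18,0,0,0,0],[0.28,-0.21,0,0,0,0],[0.32,-0.24,0,0,0,0]]' 0 40
python3 -m creep '[[0.04,-0.03,0,0,0,0],[0.08,-0.06,0,0,0,0],[0.11,-0.09,0,0,0,0],[0.125,-0.13,0,0,0,0],[0.14,-0.17,0,0,0,0],[0.15,-0.21,0,0,0,0],[0.16,-0.25,0,0,0,0],[0.17,-0.29,0,0,0,0]]'
python3 -m creep '[[0.01,-0.04,0,0,0,-8],[0.015,-0.08,0,0,0,-16],[0.02,-0.11,0.02,0,0,-24],[0.025,-0.13,0.03,0,0,-32],[0.03,-0.15,0.04,0,0,-40],[0.035,-0.157,0.05,0,0,-48],[0.035,-0.157,0.06,0,0,-56],[0.035,-0.157,0.06,0,0,-64]]'
python3 - <<'E'
from h import *
st(); togo(ch(-.0725,.053,.1),2.6); togo(ch(-.0725,.053,.043),2.6)
E
```

```text
clock: 0.95
tcp_pos: [0.4325, -0.1654, 0.2313]
orientation: [0.0, 0.976, 0.217, 0.0]
wrist_force: [2.3, -1.0, 0.4]
finger_gap: 0.0003
clock: 1.75
tcp_pos: [0.462, 0.169, 0.2311]
orientation: [0.0, 0.976, 0.218, -0.0]
wrist_force: [0.9, 0.3, -0.2]
finger_gap: 0.0001
clock: 2.55
tcp_pos: [0.4264, 0.3243, 0.1693]
orientation: [-0.0, 0.71, 0.704, -0.002]
wrist_force: [0.4, 0.0, 0.2]
finger_gap: 0.0
t 2.55 tcp [0.4264 0.3243 0.1693] yaw -0.5 F [0.4 0.  0.2] gap 0.0 j6 119.0
togo [ 0.7  1.8 69.3] [-0.2  0.1 -3.1] other [  0.2   0.3 176.9]
togo [  0.8   2.  126.3] [-0.2  0.1 -3.1] other [  0.2   0.3 176.9]
```

```bash
python3 -m creep '[[0.001,0.002,0.04,0,0,-3],[0.001,0.002,0.08,0,0,-3],[0.001,0.002,0.1,0,0,-3],[0.001,0.002,0.115,0,0,-3],[0.001,0.002,0.12,0,0,-3],[0.001,0.002,0.124,0,0,-3],[0.001,0.002,0.126,0,0,-3],[0.001,0.002,0.126,0,0,-3]]'
python3 -m creep '[[0.004,0,0,0,0,0],[0.008,0,0,0,0,0],[0.011,0,0,0,0,0],[0.014,0,0,0,0,0],[0.017,0,0,0,0,0],[0.02,0,0,0,0,0],[0.0225,0,0,0,0,0],[0.0225,0,0,0,0,0]]'
python3 - <<'E'
from h import *
st(); p,d=env.read_camera("side"); c=[int(x) for x in proj("side",ch(-.0725,.08,.046))[0]]; print(c); crop("side",p,c[0]-50,c[1]-40,100,75,7,"sw.png")
E
```

```text
clock: 3.35
tcp_pos: [0.4302, 0.3256, 0.0458]
orientation: [0.0, 0.694, 0.72, 0.0]
wrist_force: [-0.1, 0.0, 0.2]
finger_gap: -0.0
clock: 4.15
tcp_pos: [0.4294, 0.3478, 0.046]
orientation: [0.001, 0.694, 0.72, 0.0]
wrist_force: [-0.4, -3.6, 4.4]
finger_gap: 0.0003
t 4.15 tcp [0.4294 0.3478 0.046 ] yaw 2.1 F [-0.4 -3.6  4.4] gap 0.0003 j6 119.0
[257, 291]
```

View pics/sw.png

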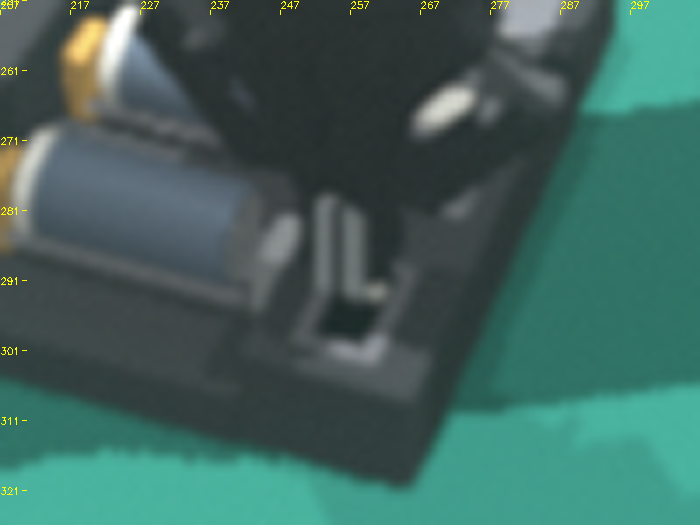

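The crop shows the switch slot still black to the left (350,315), with the ridge under the fingertip at (375,292). The tip rode on top of the ridge, so I back off, go lower and push again.

```bash
python3 -m creep '[[0,0,-0.01,0,0,0],[-0.01,0,-0.01,0,0,0],[-0.022,0,-0.01,0,0,0],[-0.024,0,-0.01,0,0,0],[-0.024,0,-0.005,0,0,0],[-0.024,0,0.0,0,0,0],[-0.024,0,0.002,0,0,0],[-0.024,0,0.002,0,0,0]]'
python3 -m creep '[[0,0,0.001,0,0,0],[0,0,0.001,0,0,0],[0,0,0.002,0,0,0],[0,0,0.002,0,0,0],[0,0,0.002,0,0,0],[0,0,0.002,0,0,0],[0,0,0.002,0,0,0],[0,0,0.002,0,0,0]]'
python3 - <<'E'
from h import *
st();togo(ch(-.0725,.053,.0415),2.6)
E
```

```text
clock: 5.0
tcp_pos: [0.4293, 0.3238, 0.0425]
orientation: [-0.0, 0.694, 0.72, -0.001]
wrist_force: [-0.1, -0.9, 0.6]
finger_gap: 0.0002
clock: 5.8
tcp_pos: [0.4298, 0.3238, 0.0413]
orientation: [0.0, 0.694, 0.72, 0.0]
wrist_force: [0.2, -0.1, -0.4]
finger_gap: -0.0
t 5.8 tcp [0.4298 0.3238 0.0413] yaw 2.1 F [ 0.2 -0.1 -0.4] gap -0.0 j6 116.0
togo [ 1.1 -1.8 -0.2] [ 0.   0.  -0.5] other [  0.   -0.  179.5]
```

```bash
python3 -m creep '[[0.005,-0.001,0,0,0,0],[0.009,-0.001,0,0,0,0],[0.012,-0.001,0,0,0,0],[0.015,-0.001,0,0,0,0],[0.018,-0.001,0,0,0,0],[0.021,-0.001,0,0,0,0],[0.0245,-0.001,0,0,0,0],[0.0245,-0.001,0,0,0,0]]'
python3 -m creep '[[0,0,0,0,0,0],[-0.004,0,0,0,0,0],[-0.008,0,0,0,0,0],[-0.01,0,-0.03,0,0,0],[-0.01,0,-0.07,0,0,0],[-0.01,0,-0.11,0,0,0],[-0.02,-0.04,-0.13,0,0,0],[-0.02,-0.08,-0.13,0,0,0]]'
python3 - <<'E'
from h import *
st(); p,d=env.read_camera("side"); crop("side",p,190,235,110,85,7,"sw2.png")
E
```

```text
clock: 6.6
tcp_pos: [0.428, 0.3457, 0.0412]
orientation: [0.003, 0.694, 0.72, -0.002]
wrist_force: [0.4, -9.3, 4.7]
finger_gap: 0.0
clock: 7.4
tcp_pos: [0.3504, 0.3263, 0.1746]
orientation: [0.0, 0.694, 0.72, 0.003]
wrist_force: [0.0, 0.4, 0.0]
finger_gap: 0.0
t 7.4 tcp [0.3504 0.3263 0.1746] yaw 2.0 F [0.  0.4 0. ] gap 0.0 j6 121.0
```

View pics/sw2.png

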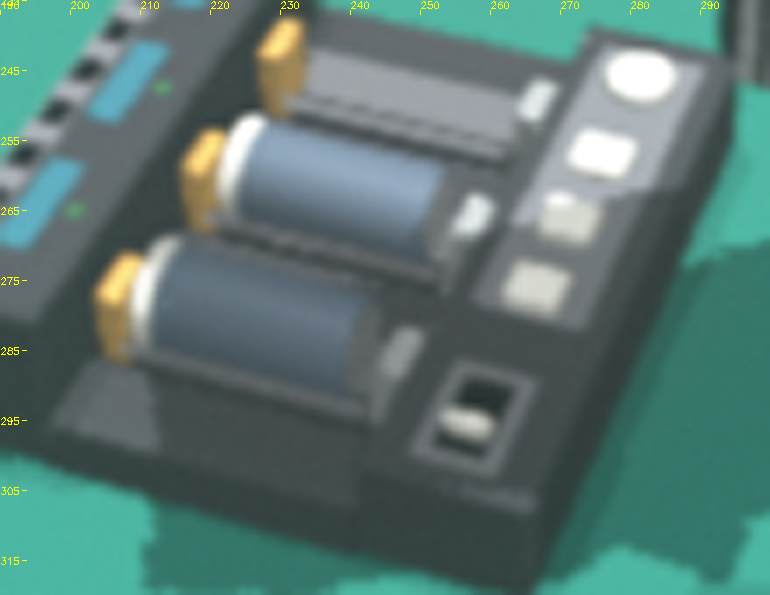

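Run:
```python
from h import *
for y in(.074,.08,.086): print(y,((proj("side",ch(-.0725,y,.046))[0]-[190,235]+.5)*7).round())
print([((proj("side",ch(-.0725,y,.046))[0]-[190,235]+.5)*7).round() for y in (.026,-.006,-.038,-.079)])
togo(ch(.005,.062,.15),92.6);togo(ch(.005,.062,.024),92.6)
```

```text
0.074 [482. 388.]
0.08 [475. 402.]
0.086 [468. 417.]
[array([537., 280.]), array([570., 213.]), array([602., 150.]), array([641.,  73.])]
togo [  6.6 163.6  21.8] [-0.2  0.1 89.6] other [ -0.1  -0.2 -90.4]
togo [  6.5 164.  147.8] [-0.2  0.1 89.6] other [ -0.1  -0.2 -90.4]
```

The ridge is at (467,422) in the crop, where off predicts (468,417), so the switch is off and the cells are undisturbed. Now the cell in bay 1.

```bash
python3 -m creep '[[0.001,0.03,0,0,0,8],[0.002,0.06,0,0,0,16],[0.003,0.09,0,0,0,24],[0.004,0.12,0,0,0,32],[0.006,0.14,0,0,0,40],[0.0065,0.1635,0,0,0,48],[0.0065,0.1635,0,0,0,56],[0.0065,0.1635,0,0,0,64]]' 0.05 40
python3 -m creep '[[0,0,0,0,0,8],[0,0,0,0,0,16],[0,0,0,0,0,24],[0,0,0,0,0,25.6],[0,0,0.03,0,0,25.6],[0,0,0.05,0,0,25.6],[0,0,0.07,0,0,25.6],[0,0,0.07,0,0,25.6]]'
python3 - <<'E'
from h import *
st();togo(ch(.005,.062,.024),92.6)
E
```

```text
clock: 8.25
tcp_pos: [0.5125, 0.3381, 0.1704]
orientation: [-0.0, 0.971, 0.24, -0.0]
wrist_force: [0.3, 0.7, -0.1]
finger_gap: 0.0499
clock: 9.05
tcp_pos: [0.54, 0.178, 0.1154]
orientation: [-0.026, 0.997, 0.075, -0.004]
wrist_force: [0.2, -0.5, 0.4]
finger_gap: 0.0502
t 9.05 tcp [0.54   0.178  0.1154] yaw -81.4 F [ 0.2 -0.5  0.4] gap 0.0502 j6 180.0
togo [ -10.4 -157.6  100. ] [-3.   0.4  6. ] other [  -0.6   -4.6 -174. ]
```

The turn direction was wrong (j6 hit its end), so I unwind the other way.

```bash
python3 -m creep '[[0,-0.01,-0.02,0,0,-8],[0,-0.03,-0.03,0,0,-16],[0,-0.05,-0.03,0,0,-24],[0,-0.07,-0.03,0,0,-32],[0,-0.09,-0.03,0,0,-40],[0,-0.11,-0.03,0,0,-48],[0,-0.12,-0.03,0,0,-56],[0,-0.12,-0.03,0,0,-64]]'
python3 - <<'E'
from h import *
st();togo(ch(.005,.062,.15),92.6)
E
```

```text
clock: 9.85
tcp_pos: [0.5227, 0.2974, 0.1534]
orientation: [-0.025, 0.803, 0.595, 0.012]
wrist_force: [0.3, -0.6, -0.0]
finger_gap: 0.0505
t 9.85 tcp [0.5227 0.2974 0.1534] yaw -16.9 F [ 0.3 -0.6 -0. ] gap 0.0505 j6 127.0
togo [ 32.8 -28.4   5.7] [-3.  -1.5 70.5] other [   1.6   -3.3 -109.5]
```

```bash
python3 -m creep '[[0.01,-0.01,0,0.1,-0.2,-8],[0.02,-0.02,0,0.2,-0.5,-16],[0.033,-0.028,0.005,0.4,-0.7,-24],[0.033,-0.028,0.005,0.5,-1,-32],[0.033,-0.028,0.005,0.6,-1.2,-40],[0.033,-0.028,0.005,0.7,-1.4,-48],[0.033,-0.028,0.005,0.8,-1.7,-56],[0.033,-0.028,0.005,0.9,-1.9,-64]]'
python3 - <<'E'
from h import *
st();togo(ch(.005,.062,.15),92.6)
E
```

```text
clock: 10.65
tcp_pos: [0.506, 0.336, 0.1506]
orientation: [-0.011, 0.366, 0.93, 0.005]
wrist_force: [0.3, 0.7, -0.4]
finger_gap: 0.0498
t 10.65 tcp [0.506  0.336  0.1506] yaw 47.0 F [ 0.3  0.7 -0.4] gap 0.0498 j6 68.0
togo [1.6 0.3 0.6] [  0.7  -1.3 -45.6] other [ -1.6  -0.8 134.4]
```

```bash
python3 -m creep '[[0.0016,0,0,0.1,-0.2,-8],[0.0016,0,0,0.2,-0.5,-16],[0.0016,0,0,0.4,-0.7,-24],[0.0016,0,0,0.5,-1,-32],[0.0016,0,0,0.6,-1.1,-39],[0.0016,0,0,0.7,-1.3,-45.6],[0.0016,0,0,0.7,-1.3,-45.6],[0.0016,0,0,0.7,-1.3,-45.6]]'
python3 - <<'E'
from h import *
st();togo(ch(.005,.062,.024),92.6)
E
```

```text
clock: 11.45
tcp_pos: [0.5048, 0.337, 0.1506]
orientation: [-0.0, -0.019, 1.0, -0.0]
wrist_force: [-0.6, -0.8, 0.2]
finger_gap: 0.0502
t 11.45 tcp [0.5048 0.337  0.1506] yaw 92.1 F [-0.6 -0.8  0.2] gap 0.0502 j6 24.0
togo [ -0.3   0.3 126.6] [-0.  -0.  -0.5] other [-1.000e-01  0.000e+00  1.795e+02]
```

```bash
python3 -m creep '[[0,0,0.04,0,0,-0.5],[0,0,0.07,0,0,-0.5],[0,0,0.09,0,0,-0.5],[0,0,0.1,0,0,-0.5],[0,0,0.11,0,0,-0.5],[0,0,0.118,0,0,-0.5],[0,0,0.125,0,0,-0.5],[0,0,0.125,0,0,-0.5]]'
python3 -m creep '[[0,0,0,0,0,0],[0,0,0,0,0,0],[0,0,0,0,0,0],[0,0,0,0,0,0],[0,0,0,0,0,0],[0,0,0,0,0,0],[0,0,0,0,0,0],[0,0,0,0,0,0]]' 0.02 50
python3 -m creep '[[0,0,-0.01,0,0,0],[0,0,-0.02,0,0,0],[0,0,-0.05,0,0,0],[0,0,-0.08,0,0,0],[0,0,-0.1,0,0,0],[0,0,-0.1,0,0,0],[0,0,-0.1,0,0,0],[0,0,-0.1,0,0,0]]'
python3 - <<'E'
from h import *
st(); togo([.5675,-.001,.15],90); togo([.5675,-.001,.15],179)
E
```

```text
clock: 12.25
tcp_pos: [0.5045, 0.3368, 0.025]
orientation: [-0.001, -0.024, 1.0, -0.0]
wrist_force: [-0.1, -0.4, -0.3]
finger_gap: 0.0501
clock: 13.05
tcp_pos: [0.5053, 0.3384, 0.0267]
orientation: [0.001, -0.025, 1.0, 0.001]
wrist_force: [-1.3, 5.6, 2.7]
finger_gap: 0.0305
clock: 13.85
tcp_pos: [0.5039, 0.3363, 0.1241]
orientation: [-0.001, -0.024, 1.0, -0.001]
wrist_force: [-0.4, -1.4, -2.2]
finger_gap: 0.0305
t 13.85 tcp [0.5039 0.3363 0.1241] yaw 92.8 F [-0.4 -1.4 -2.2] gap 0.0305 j6 23.0
togo [ -47.2 -340.   -25.4] [-0.1 -0.2  2.8] other [   0.3   -0.2 -177.2]
togo [ -47.2 -340.   -25.4] [  0.   -0.2 -86.2] other [-0.2 -0.  93.8]
```

```bash
python3 -m creep '[[-0.005,-0.04,-0.02,0,0,-8],[-0.01,-0.08,-0.025,0,0,-16],[-0.015,-0.12,-0.025,0,0,-24],[-0.02,-0.16,-0.025,0,0,-32],[-0.03,-0.2,-0.025,0,0,-40],[-0.035,-0.24,-0.025,0,0,-48],[-0.042,-0.29,-0.025,0,0,-56],[-0.05,-0.339,-0.025,0,0,-64]]'
python3 -m creep '[[0,0,0,0,0,-8],[0,0,0,0,0,-16],[0,0,0,0,0,-22],[0,0,0.02,0,0,-22],[0,0,0.05,0,0,-22],[0,0,0.07,0,0,-22],[0,0,0.07,0,0,-22],[0,0,0.07,0,0,-22]]'
python3 - <<'E'
from h import *
st(); togo([.5705,-.001,.010],179)
p,d=env.read_camera("top"); cv2.imwrite("t1.png",p); P=cloud("top",d); print(proj("top",[[.5375+.115,-.06,.018],[.5375-.115,.06,.018]]))
crop("top",p,225,135,100,90,6,"tray1.png")
E
```

```text
clock: 14.65
tcp_pos: [0.5693, 0.0031, 0.149]
orientation: [-0.002, -0.55, 0.835, 0.001]
wrist_force: [0.3, 0.5, -0.5]
finger_gap: 0.0304
clock: 15.45
tcp_pos: [0.5694, 0.0048, 0.0797]
orientation: [-0.001, -0.697, 0.717, 0.001]
wrist_force: [0.2, 0.3, -0.5]
finger_gap: 0.03
t 15.45 tcp [0.5694 0.0048 0.0797] yaw 178.4 F [ 0.2  0.3 -0.5] gap 0.03 j6 -96.0
togo [ 5.7 -1.5 69.7] [ 0.2 -0.  -0.6] other [ -0.   -0.3 179.4]
[[293.78266585 155.04995629]
 [246.92899035 239.76242576]]
```

View pics/tray1.png

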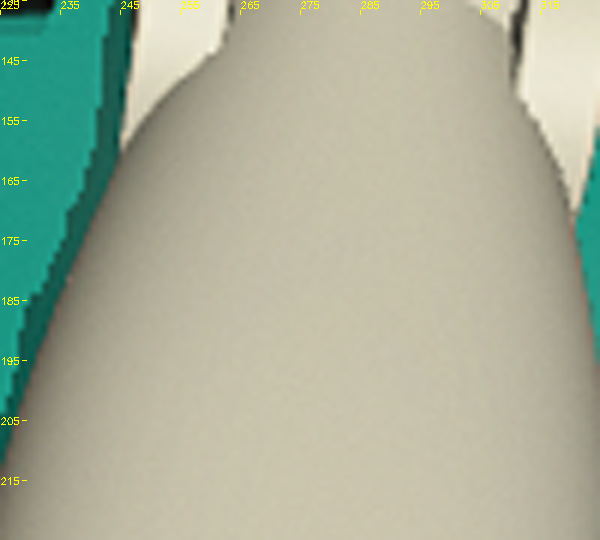

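The arm hides the tray from above, so I check from the side camera with numbers.

```bash
cat >> h.py <<'E'
def diff(n,p,ref,name=None):   # boxes of changed regions against a reference picture
    m=(cv2.absdiff(p,cv2.imread(ref)).max(2)>60).astype(np.uint8); return m
E
python3 - <<'E'
from h import *
p,d=env.read_camera("side"); r=cv2.resize(cv2.imread("pics/side0.png"),(512,384),interpolation=cv2.INTER_AREA)
c=[proj("side",[.5375+a*.115,-.0014+b*.06,.018])[0] for a,b in((1,1),(-1,1),(-1,-1),(1,-1))]; print(np.round(c))
x0,y0=np.min(c,0).astype(int)-6;x1,y1=np.max(c,0).astype(int)+6
out=np.hstack([cv2.resize(i[y0:y1,x0:x1],None,fx=3,fy=3) for i in(r,p)]); print(out.shape); cv2.imwrite("pics/traycmp.png",out)
E
```

```text
[[224. 205.]
 [303. 224.]
 [316. 200.]
 [242. 184.]]
(153, 618, 3)
```

View pics/traycmp.png

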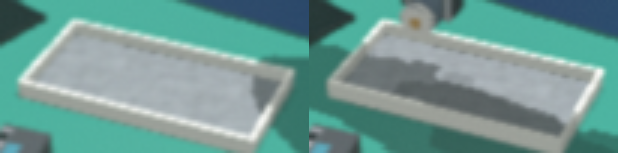

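Tray unmoved, and the held cell hangs above its far half. Lowering and releasing.

```bash
python3 -m creep '[[0.005,-0.0015,0.02,0,0,0],[0.005,-0.0015,0.04,0,0,0],[0.005,-0.0015,0.052,0,0,0],[0.005,-0.0015,0.06,0,0,0],[0.005,-0.0015,0.065,0,0,0],[0.005,-0.0015,0.068,0,0,0],[0.005,-0.0015,0.07,0,0,0],[0.005,-0.0015,0.07,0,0,0]]'
python3 -m creep '[[0,0,0,0,0,0],[0,0,0,0,0,0],[0,0,0,0,0,0],[0,0,0,0,0,0],[0,0,-0.02,0,0,0],[0,0,-0.06,0,0,0],[0,0,-0.1,0,0,0],[0,0,-0.14,0,0,0]]' 0.05
python3 - <<'E'
from h import *
st(); togo(ch(.005,0,.15),92.6)
E
```

```text
clock: 16.35
tcp_pos: [0.5719, -0.0004, 0.0109]
orientation: [-0.0, -0.697, 0.717, -0.0]
wrist_force: [-0.7, -0.6, -1.4]
finger_gap: 0.0304
clock: 17.15
tcp_pos: [0.5715, -0.0003, 0.1521]
orientation: [-0.001, -0.697, 0.717, 0.0]
wrist_force: [1.5, 1.1, 0.0]
finger_gap: 0.0501
t 17.15 tcp [ 5.715e-01 -3.000e-04  1.521e-01] yaw 178.4 F [1.5 1.1 0. ] gap 0.0501 j6 -96.0
togo [-273.8   71.2    2. ] [ 0.  -0.1 85.8] other [  0.1   0.  -94.2]
```

```bash
python3 -m creep '[[-0.04,0.01,0,0,0,8],[-0.08,0.02,0,0,0,16],[-0.12,0.03,0,0,0,24],[-0.16,0.04,0,0,0,32],[-0.2,0.05,0,0,0,40],[-0.24,0.06,0,0,0,48],[-0.274,0.071,0,0,0,56],[-0.274,0.071,0,0,0,64]]'
python3 -m creep '[[0,0,0,0,0,8],[0,0,0,0,0,16],[0,0,0,0,0,21.8],[0,0,0.02,0,0,21.8],[0,0,0.05,0,0,21.8],[0,0,0.06,0,0,21.8],[0,0,0.06,0,0,21.8],[0,0,0.06,0,0,21.8]]'
python3 - <<'E'
from h import *
st();togo(ch(.005,0,.025),92.6)
E
```

```text
clock: 17.95
tcp_pos: [0.5067, 0.2795, 0.1507]
orientation: [-0.0, -0.211, 0.977, 0.0]
wrist_force: [0.7, -0.9, -0.4]
finger_gap: 0.0499
clock: 18.75
tcp_pos: [0.5086, 0.2756, 0.0913]
orientation: [-0.0, -0.023, 1.0, -0.0]
wrist_force: [-0.2, -0.4, 0.4]
finger_gap: 0.0498
t 18.75 tcp [0.5086 0.2756 0.0913] yaw 92.6 F [-0.2 -0.4  0.4] gap 0.0498 j6 18.0
togo [ 0.8 -0.2 66.3] [-0. -0.  0.] other [   0.   -0. -180.]
```

```bash
python3 -m creep '[[0.0008,0,0.03,0,0,0],[0.0008,0,0.045,0,0,0],[0.0008,0,0.055,0,0,0],[0.0008,0,0.06,0,0,0],[0.0008,0,0.063,0,0,0],[0.0008,0,0.066,0,0,0],[0.0008,0,0.066,0,0,0],[0.0008,0,0.066,0,0,0]]'
python3 -m creep '[[0,0,0,0,0,0],[0,0,0,0,0,0],[0,0,0,0,0,0],[0,0,0,0,0,0],[0,0,0,0,0,0],[0,0,0,0,0,0],[0,0,0,0,0,0],[0,0,-0.01,0,0,0]]' 0.02 50
python3 -m creep '[[0,0,-0.02,0,0,0],[0,0,-0.05,0,0,0],[0,0,-0.09,0,0,0],[0,0,-0.115,0,0,0],[0,-0.03,-0.115,0,0,-8],[0.005,-0.07,-0.115,0,0,-16],[0.01,-0.11,-0.115,0,0,-24],[0.012,-0.15,-0.115,0,0,-32]]'
python3 - <<'E'
from h import *
st();togo([.5045,-.001,.15],178.8);togo([.5045,-.001,.010],178.8)
E
```

```text
clock: 19.55
tcp_pos: [0.5078, 0.2755, 0.0251]
orientation: [0.0, -0.023, 1.0, -0.0]
wrist_force: [0.4, 0.9, -0.6]
finger_gap: 0.0495
clock: 20.35
tcp_pos: [0.5064, 0.2746, 0.0336]
orientation: [-0.002, -0.023, 1.0, -0.001]
wrist_force: [-0.6, -0.5, -1.9]
finger_gap: 0.0306
clock: 21.15
tcp_pos: [0.5013, 0.123, 0.1496]
orientation: [-0.001, -0.301, 0.954, -0.001]
wrist_force: [1.0, -0.2, -0.9]
finger_gap: 0.0304
t 21.15 tcp [0.5013 0.123  0.1496] yaw 125.0 F [ 1.  -0.2 -0.9] gap 0.0304 j6 -30.0
togo [ 6.850e+01 -1.035e+02 -1.000e-01] [  0.   -0.2 -53.8] other [ -0.2  -0.  126.2]
togo [  68.1 -103.3  139.9] [  0.   -0.2 -53.8] other [ -0.2  -0.  126.2]
```

```bash
python3 -m creep '[[0.02,-0.03,0,0,0,-8],[0.04,-0.06,0,0,0,-16],[0.06,-0.09,0,0,0,-24],[0.0685,-0.1035,0,0,0,-32],[0.0685,-0.1035,0,0,0,-40],[0.0685,-0.1035,0.03,0,0,-48],[0.0685,-0.1035,0.07,0,0,-53.8],[0.0685,-0.1035,0.08,0,0,-53.8]]'
python3 - <<'E'
from h import *
st();togo([.5045,-.001,.010],178.8)
E
```

```text
clock: 21.95
tcp_pos: [0.5012, 0.0007, 0.0663]
orientation: [-0.003, -0.697, 0.717, 0.003]
wrist_force: [-1.3, -0.5, -1.4]
finger_gap: 0.0306
t 21.95 tcp [0.5012 0.0007 0.0663] yaw 178.4 F [-1.3 -0.5 -1.4] gap 0.0306 j6 -97.0
togo [ 1.5 -3.9 56.3] [ 0.5 -0.1 -0.4] other [-1.000e-01 -7.000e-01  1.796e+02]
```

```bash
python3 -m creep '[[0.001,-0.0025,0.02,0,0,0],[0.001,-0.0025,0.035,0,0,0],[0.001,-0.0025,0.045,0,0,0],[0.001,-0.0025,0.05,0,0,0],[0.001,-0.0025,0.053,0,0,0],[0.001,-0.0025,0.056,0,0,0],[0.001,-0.0025,0.056,0,0,0],[0.001,-0.0025,0.056,0,0,0]]'
python3 -m creep '[[0,0,0,0,0,0],[0,0,0,0,0,0],[0,0,0,0,0,0],[0,0,0,0,0,0],[0,0,-0.02,0,0,0],[0,0,-0.06,0,0,0],[0,0,-0.1,0,0,0],[0.03,0,-0.14,0,0,0]]' 0.05
python3 -m creep '[[-0.04,0,-0.01,0,0,0],[-0.08,0,-0.01,0,0,0],[-0.12,0,-0.01,0,0,0],[-0.16,0,-0.01,0,0,0],[-0.2,0,-0.01,0,0,0],[-0.24,0.01,-0.01,0,0,0],[-0.28,0.02,-0.01,0,0,0],[-0.28,0.02,-0.01,0,0,0]]'
python3 - <<'E'
from h import *
st(); p,d=env.read_camera("top"); np.save("d1.npy",d); cv2.imwrite("t2.png",p)
im=p[135:270,215:450]; cv2.imwrite("pics/t2.png",cv2.resize(im,None,fx=3.4,fy=3.4,interpolation=cv2.INTER_CUBIC))
E
```

```text
clock: 22.75
tcp_pos: [0.5076, -0.0002, 0.0142]
orientation: [-0.0, -0.697, 0.717, -0.0]
wrist_force: [0.3, 0.3, -1.2]
finger_gap: 0.0302
clock: 23.55
tcp_pos: [0.5061, -0.0282, 0.1552]
orientation: [-0.0, -0.699, 0.715, 0.001]
wrist_force: [1.0, -0.6, 0.6]
finger_gap: 0.0495
clock: 24.35
tcp_pos: [0.4928, 0.2545, 0.1635]
orientation: [-0.0, -0.7, 0.715, 0.001]
wrist_force: [0.3, -0.3, 0.0]
finger_gap: 0.0501
t 24.35 tcp [0.4928 0.2545 0.1635] yaw 178.8 F [ 0.3 -0.3  0. ] gap 0.0501 j6 -70.0
```

View pics/t2.png

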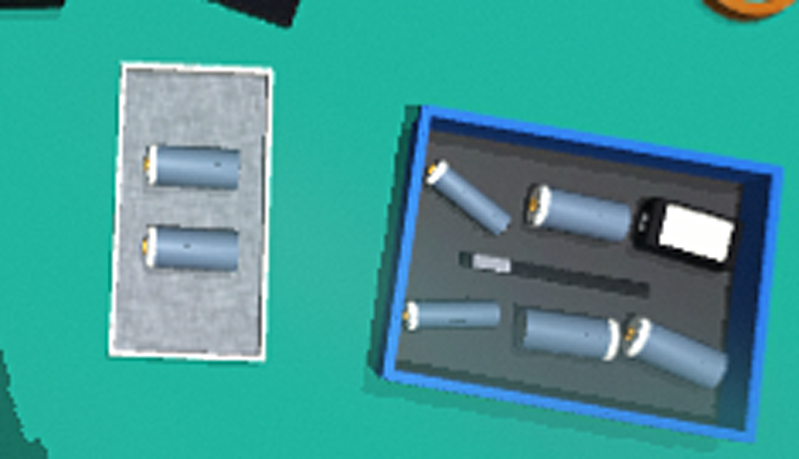

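The two finished cells lie in the tray at (195,167) and (192,248); the crate is unchanged. Now I refine the fat cell poses by silhouette fit.

```bash
cat > cyl.py <<'E'
from h import *
from scipy.optimize import minimize
S=8
def sil(x,y,a,zc,box,S=S):
    t=np.linspace(0,2*np.pi,40); u=np.array([np.cos(a),np.sin(a),0]); n=np.array([-u[1],u[0],0]); L=[]
    for s,r in((-.035,.016),(.035,.016),(.038,.005)):
        L.append(np.array([x,y,zc])+u*s+np.outer(np.cos(t)*r,n)+np.outer(np.sin(t)*r,[0,0,1]))
    m=np.zeros(((box[3]-box[1])*S,(box[2]-box[0])*S),np.uint8)
    uv=(proj("top",np.vstack(L))-[box[0],box[1]]+.5)*S
    cv2.fillConvexPoly(m,cv2.convexHull(np.round(uv).astype(np.int32)),1); return m
def fitcyl(p,x,y,deg,zc=.020):
    c=proj("top",[x,y,zc])[0].astype(int); box=[c[0]-20,c[1]-20,c[0]+20,c[1]+20]
    q=cv2.resize(p[box[1]:box[3],box[0]:box[2]],None,fx=S,fy=S,interpolation=cv2.INTER_CUBIC).astype(int)
    m=((q.max(2)>105)&(q[...,0]-q[...,2]<100)).astype(np.uint8)
    k=cv2.connectedComponents(m)[1]; m=(k==k[20*S,20*S]).astype(np.uint8)
    f=lambda v:1-(sil(v[0],v[1],v[2],zc,box)&m).sum()/(sil(v[0],v[1],v[2],zc,box)|m).sum()
    r=minimize(f,[x,y,np.radians(deg)],method="Nelder-Mead",options=dict(initial_simplex=[[x,y,np.radians(deg)],[x+.005,y,np.radians(deg)],[x,y+.005,np.radians(deg)],[x,y,np.radians(deg+5)]],xatol=1e-5,fatol=1e-5))
    print(np.round(r.x[:2],4),np.degrees(r.x[2]).round(1),"iou",round(1-r.fun,3)); return r.x
E
python3 - <<'E'
from cyl import *
p=cv2.imread("t2.png")
A=fitcyl(p,.542,-.305,80.6);B=fitcyl(p,.449,-.292,-96);C=fitcyl(p,.4355,-.379,68)
fitcyl(p,.5715,-.0004,90,.019);fitcyl(p,.5065,-.0004,90,.019)
togo([A[0],A[1],.16],np.degrees(A[2])+90)
E
```

```text
[ 0.5436 -0.3037] 78.2 iou 0.887
[ 0.4489 -0.2941] -96.2 iou 0.873
[ 0.4366 -0.3756] 67.9 iou 0.919
[ 5.74e-01 -4.00e-04] 92.5 iou 0.209
[0.486  0.0019] 103.9 iou 0.218
togo [555.  -63.    3.8] [ 0.1 -0.  10.5] other [ 1.000e-01  1.000e-01 -1.695e+02]
```

```bash
python3 -m creep '[[0.04,-0.005,0,0,0,2],[0.085,-0.01,0,0,0,4],[0.13,-0.015,0,0,0,6],[0.175,-0.02,0,0,0,8],[0.22,-0.025,0,0,0,10],[0.265,-0.03,0,0,0,10.5],[0.31,-0.035,0,0,0,10.5],[0.355,-0.04,0,0,0,10.5]]'
python3 - <<'E'
from h import *
st();togo([.5435,-.304,.12],168.8)
E
```

```text
clock: 25.2
tcp_pos: [0.5239, -0.1087, 0.164]
orientation: [-0.001, -0.628, 0.778, -0.0]
wrist_force: [0.8, 0.5, -0.4]
finger_gap: 0.0498
t 25.2 tcp [ 0.5239 -0.1087  0.164 ] yaw 167.8 F [ 0.8  0.5 -0.4] gap 0.0498 j6 -98.0
togo [186.7 -60.3  44.2] [ 0.  -0.1 -1. ] other [-1.00e-01 -0.00e+00  1.79e+02]
```

```bash
python3 -m creep '[[0.04,-0.015,0,0,0,-1],[0.08,-0.03,0,0,0,-1],[0.12,-0.04,0,0,0,-1],[0.16,-0.05,0.01,0,0,-1],[0.187,-0.06,0.02,0,0,-1],[0.187,-0.06,0.044,0,0,-1],[0.187,-0.06,0.044,0,0,-1],[0.187,-0.06,0.044,0,0,-1]]' 0.048
python3 - <<'E'
from h import *
st();togo([.5435,-.304,.010],168.8)
E
```

```text
clock: 26.0
tcp_pos: [0.5428, -0.3012, 0.1196]
orientation: [-0.001, -0.635, 0.772, 0.001]
wrist_force: [-0.3, 0.4, 1.0]
finger_gap: 0.0483
t 26.0 tcp [ 0.5428 -0.3012  0.1196] yaw 168.9 F [-0.3  0.4  1. ] gap 0.0483 j6 -115.0
togo [  2.6  -1.5 109.6] [0.2 0.  0.1] other [  -0.     0.2 -179.9]
```

```bash
python3 -m creep '[[0.002,-0.001,0.04,0,0,0],[0.002,-0.001,0.07,0,0,0],[0.002,-0.001,0.085,0,0,0],[0.002,-0.001,0.095,0,0,0],[0.002,-0.001,0.1,0,0,0],[0.002,-0.001,0.105,0,0,0],[0.002,-0.001,0.109,0,0,0],[0.002,-0.001,0.109,0,0,0]]'
python3 -m creep '[[0,0,0,0,0,0],[0,0,0,0,0,0],[0,0,0,0,0,0],[0,0,0,0,0,0],[0,0,0,0,0,0],[0,0,0,0,0,0],[0,0,0,0,0,0],[0,0,-0.01,0,0,0]]' 0.02 50
python3 -m creep '[[0,0,-0.02,0,0,0],[0,0,-0.05,0,0,0],[0,0,-0.09,0,0,0],[0,0,-0.12,0,0,0],[0,0,-0.13,0,0,0],[-0.04,0,-0.14,0,0,0],[-0.08,0,-0.14,0,0,0],[-0.12,0,-0.14,0,0,0]]'
python3 - <<'E'
from h import *
st();togo(ch(.005,-.062,.15),92.6)
p,d=env.read_camera("side"); cv2.imwrite("s3.png",p)
E
```

```text
clock: 26.8
tcp_pos: [0.5448, -0.3033, 0.0112]
orientation: [-0.0, -0.636, 0.772, -0.0]
wrist_force: [-0.6, -0.4, 0.3]
finger_gap: 0.0485
clock: 27.6
tcp_pos: [0.5435, -0.3025, 0.0197]
orientation: [-0.001, -0.636, 0.772, 0.001]
wrist_force: [-0.1, 0.2, -1.4]
finger_gap: 0.0302
clock: 28.4
tcp_pos: [0.5673, -0.1843, 0.1598]
orientation: [-0.001, -0.635, 0.772, 0.001]
wrist_force: [1.7, -0.5, -0.9]
finger_gap: 0.0304
t 28.4 tcp [ 0.5673 -0.1843  0.1598] yaw 168.9 F [ 1.7 -0.5 -0.9] gap 0.0304 j6 -105.0
togo [-379.3  132.4   10. ] [ 0.1 -0.1 76.3] other [ 1.000e-01  1.000e-01 -1.037e+02]
```

```bash
python3 -m creep '[[-0.04,0.014,0,0,0,8],[-0.08,0.028,0,0,0,16],[-0.12,0.042,0,0,0,24],[-0.165,0.057,0,0,0,32],[-0.21,0.073,0,0,0,40],[-0.255,0.09,0.002,0,0,48],[-0.3,0.105,0.004,0,0,56],[-0.34,0.12,0.006,0,0,64]]'
python3 -m creep '[[-0.03,-0.03,0,0,0,7],[-0.03,-0.03,0,0,0,12.3],[-0.03,-0.03,0.02,0,0,12.3],[-0.03,-0.03,0.05,0,0,12.3],[-0.03,-0.03,0.06,0,0,12.3],[-0.03,-0.03,0.06,0,0,12.3],[-0.03,-0.03,0.06,0,0,12.3],[-0.03,-0.03,0.06,0,0,12.3]]'
python3 - <<'E'
from h import *
st();togo(ch(.005,-.062,.028),92.6)
E
```

```text
clock: 29.25
tcp_pos: [0.5149, 0.1688, 0.1536]
orientation: [-0.001, -0.136, 0.991, -0.0]
wrist_force: [0.7, 0.0, -1.8]
finger_gap: 0.0302
clock: 30.05
tcp_pos: [0.5541, 0.1466, 0.0961]
orientation: [0.001, -0.031, 1.0, -0.0]
wrist_force: [0.4, -0.0, -1.0]
finger_gap: 0.0302
t 30.05 tcp [0.5541 0.1466 0.0961] yaw 93.6 F [ 0.4 -0.  -1. ] gap 0.0302 j6 3.0
togo [39.3 69.5 68. ] [-0.   0.1  1. ] other [-1.00e-01 -0.00e+00 -1.79e+02]
```

```bash
python3 -m creep '[[0.02,0.03,0,0,0,1],[0.039,0.0695,0,0,0,1],[0.039,0.0695,0,0,0,1],[0.039,0.0695,0.01,0,0,1],[0.039,0.0695,0.02,0,0,1],[0.039,0.0695,0.03,0,0,1],[0.039,0.0695,0.03,0,0,1],[0.039,0.0695,0.03,0,0,1]]'
python3 - <<'E'
from h import *
st();togo(ch(.005,-.062,.028),92.6)
p,d=env.read_camera("side"); s=env.get_state(); z=s["tcp_pos"][2]+.0105
for x in(-.030,.005,.040): print(x,((proj("side",ch(x,-.062,z))[0]-[180,190]+.5)*7).round())
crop("side",p,180,190,110,80,7,"bay3.png")
E
```

```text
clock: 30.85
tcp_pos: [0.5096, 0.2127, 0.064]
orientation: [-0.001, -0.022, 1.0, -0.0]
wrist_force: [0.6, 0.8, -1.1]
finger_gap: 0.0306
t 30.85 tcp [0.5096 0.2127 0.064 ] yaw 92.5 F [ 0.6  0.8 -1.1] gap 0.0306 j6 12.0
togo [-1.1  0.8 36. ] [-0.1 -0.1 -0.1] other [-2.000e-01  1.000e-01  1.799e+02]
-0.03 [574. 322.]
0.005 [475. 300.]
0.04 [378. 278.]
```

View pics/bay3.png

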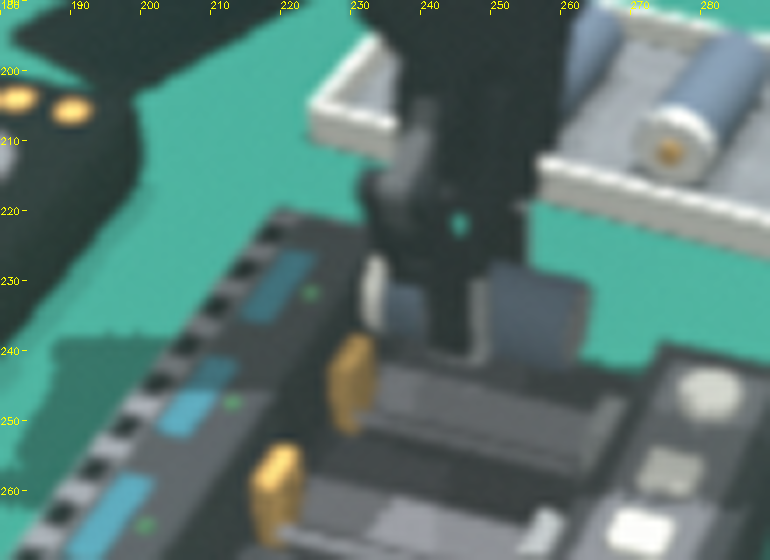

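Held cell: ring at the left (back) (372,295), flat end at (585,310), matching the predicted ends. Bay 2 and the tray look fine. Lower and release.

```bash
python3 -m creep '[[-0.001,0.001,0.015,0,0,0],[-0.001,0.001,0.022,0,0,0],[-0.001,0.001,0.028,0,0,0],[-0.001,0.001,0.032,0,0,0],[-0.001,0.001,0.034,0,0,0],[-0.001,0.001,0.0355,0,0,0],[-0.001,0.001,0.0355,0,0,0],[-0.001,0.001,0.0355,0,0,0]]'
python3 -m creep '[[0,0,0,0,0,0],[0,0,0,0,0,0],[0,0,0,0,0,0],[0,0,0,0,0,0],[0,0,-0.02,0,0,0],[0,0,-0.06,0,0,0],[0,0,-0.1,0,0,0],[0,-0.02,-0.13,0,0,0]]' 0.048
python3 - <<'E'
from h import *
st();togo([.4489,-.2941,.15],-6.2);togo([.4366,-.3756,.15],158)
E
```

```text
clock: 31.7
tcp_pos: [0.5109, 0.2146, 0.0296]
orientation: [-0.0, -0.023, 1.0, -0.0]
wrist_force: [0.6, -0.3, -1.6]
finger_gap: 0.0302
clock: 32.5
tcp_pos: [0.5123, 0.196, 0.1619]
orientation: [0.001, -0.024, 1.0, 0.0]
wrist_force: [1.0, -0.4, -0.2]
finger_gap: 0.0478
t 32.5 tcp [0.5123 0.196  0.1619] yaw 92.8 F [ 1.  -0.4 -0.2] gap 0.0478 j6 10.0
togo [  87.  -486.5   11.5] [ -0.    0.1 -81. ] other [ 0.1  0.1 99. ]
togo [ 103.2 -567.3   11.4] [ -0.    0.1 -65.2] other [1.000e-01 0.000e+00 1.148e+02]
```

```bash
python3 -m creep '[[0.002,-0.04,0,0,0,-8],[0.004,-0.085,0,0,0,-16],[0.006,-0.13,0,0,0,-24],[0.01,-0.175,0,0,0,-32],[0.015,-0.22,0,0,0,-40],[0.02,-0.265,0,0,0,-48],[0.03,-0.31,0,0,0,-56],[0.04,-0.355,0,0,0,-65]]'
python3 - <<'E'
from h import *
st();togo([.4366,-.3756,.12],158)
p,d=env.read_camera("top"); cv2.imwrite("t4.png",p); print(cv2.absdiff(p,cv2.imread("t2.png"))[160:255,325:445].max(2).__gt__(60).sum())
E
```

```text
clock: 33.3
tcp_pos: [0.4895, -0.1541, 0.1597]
orientation: [-0.0, -0.535, 0.845, -0.0]
wrist_force: [1.0, -0.2, 0.2]
finger_gap: 0.0483
t 33.3 tcp [ 0.4895 -0.1541  0.1597] yaw 154.7 F [ 1.  -0.2  0.2] gap 0.0483 j6 -91.0
togo [222.9 -46.8  39.9] [-0.  -0.  -3.3] other [-1.000e-01  0.000e+00  1.767e+02]
6670
```

```bash
python3 -m creep '[[0.04,-0.01,0,0,0,-1],[0.08,-0.02,0,0,0,-2],[0.12,-0.03,0,0,0,-3],[0.16,-0.035,0,0,0,-3],[0.2,-0.042,0.01,0,0,-3],[0.223,-0.047,0.02,0,0,-3],[0.223,-0.047,0.04,0,0,-3],[0.223,-0.047,0.04,0,0,-3]]'
python3 - <<'E'
from h import *
st();togo([.4366,-.3756,.0105],158)
E
```

```text
clock: 34.15
tcp_pos: [0.4341, -0.373, 0.1171]
orientation: [-0.001, -0.554, 0.833, 0.002]
wrist_force: [-1.1, 0.1, -0.2]
finger_gap: 0.0483
t 34.15 tcp [ 0.4341 -0.373   0.1171] yaw 157.3 F [-1.1  0.1 -0.2] gap 0.0483 j6 -116.0
togo [  1.6  -3.8 106.6] [ 0.3  0.1 -0.7] other [ 1.000e-01 -4.000e-01  1.793e+02]
```

```bash
python3 -m creep '[[0.001,-0.003,0.04,0,0,-0.7],[0.001,-0.003,0.07,0,0,-0.7],[0.001,-0.003,0.085,0,0,-0.7],[0.001,-0.003,0.092,0,0,-0.7],[0.001,-0.003,0.098,0,0,-0.7],[0.001,-0.003,0.103,0,0,-0.7],[0.001,-0.003,0.106,0,0,-0.7],[0.001,-0.003,0.106,0,0,-0.7]]'
python3 -m creep '[[0,0,0,0,0,0],[0,0,0,0,0,0],[0,0,0,0,0,0],[0,0,0,0,0,0],[0,0,0,0,0,0],[0,0,0,0,0,0],[0,0,0,0,0,0],[0,0,-0.01,0,0,0]]' 0.02 50
python3 -m creep '[[0,0,-0.02,0,0,0],[0,0,-0.05,0,0,0],[0,0,-0.09,0,0,0],[0,0,-0.12,0,0,0],[0,0,-0.13,0,0,0],[-0.04,0.01,-0.14,0,0,0],[-0.08,0.02,-0.14,0,0,0],[-0.12,0.02,-0.14,0,0,0]]'
python3 - <<'E'
from h import *
st();togo(ch(.005,0,.15),92.6)
E
```

```text
clock: 34.95
tcp_pos: [0.4383, -0.3759, 0.014]
orientation: [-0.0, -0.56, 0.829, -0.0]
wrist_force: [0.0, 1.0, 0.2]
finger_gap: 0.048
clock: 35.75
tcp_pos: [0.4373, -0.375, 0.0228]
orientation: [-0.001, -0.56, 0.829, 0.001]
wrist_force: [-0.7, 0.4, -1.6]
finger_gap: 0.0301
clock: 36.55
tcp_pos: [0.4631, -0.2552, 0.1627]
orientation: [-0.001, -0.559, 0.829, 0.001]
wrist_force: [0.0, -0.5, -2.2]
finger_gap: 0.0298
t 36.55 tcp [ 0.4631 -0.2552  0.1627] yaw 158.0 F [ 0.  -0.5 -2.2] gap 0.0298 j6 -106.0
togo [-508.7  157.4   13. ] [ 0.1 -0.1 65.4] other [ 1.000e-01  2.000e-01 -1.146e+02]
```

```bash
python3 -m creep '[[-0.04,0.012,0,0,0,8],[-0.085,0.025,0,0,0,16],[-0.13,0.035,0,0,0,24],[-0.175,0.045,0,0,0,32],[-0.22,0.055,0,0,0,40],[-0.265,0.07,0,0,0,48],[-0.31,0.085,0,0,0,56],[-0.355,0.1,0,0,0,64]]'
python3 - <<'E'
from h import *
st();togo(ch(.005,0,.085),92.6)
E
```

```text
clock: 37.35
tcp_pos: [0.5025, 0.0933, 0.1622]
orientation: [-0.001, -0.057, 0.998, -0.0]
wrist_force: [0.6, -0.3, -1.0]
finger_gap: 0.0302
t 37.35 tcp [0.5025 0.0933 0.1622] yaw 96.5 F [ 0.6 -0.3 -1. ] gap 0.0302 j6 -5.0
togo [-26.1 180.3  77. ] [-0.  -0.2  3.9] other [   0.2   -0.  -176.1]
```

```bash
python3 -m creep '[[-0.007,0.045,0,0,0,3.5],[-0.014,0.09,0,0,0,3.5],[-0.02,0.14,0,0,0,3.5],[-0.026,0.18,0,0,0,3.5],[-0.026,0.18,0.03,0,0,3.5],[-0.026,0.18,0.06,0,0,3.5],[-0.026,0.18,0.077,0,0,3.5],[-0.026,0.18,0.077,0,0,3.5]]'
python3 - <<'E'
from h import *
st();togo(ch(.005,0,.031),92.6)
p,d=env.read_camera("side"); s=env.get_state(); z=s["tcp_pos"][2]+.006
for x in(-.030,.005,.040): print(x,((proj("side",ch(x,0,z))[0]-[180,190]+.5)*7).round())
crop("side",p,180,190,110,80,7,"bay2.png")
E
```

```text
clock: 38.15
tcp_pos: [0.5045, 0.2723, 0.082]
orientation: [-0.004, -0.029, 1.0, -0.002]
wrist_force: [-0.7, -0.4, -1.8]
finger_gap: 0.0302
t 38.15 tcp [0.5045 0.2723 0.082 ] yaw 93.3 F [-0.7 -0.4 -1.8] gap 0.0302 j6 17.0
togo [-3.9  3.  51. ] [-0.2 -0.5  0.7] other [   0.8   -0.3 -179.3]
-0.03 [506. 402.]
0.005 [401. 377.]
0.04 [299. 353.]
```

View pics/bay2.png

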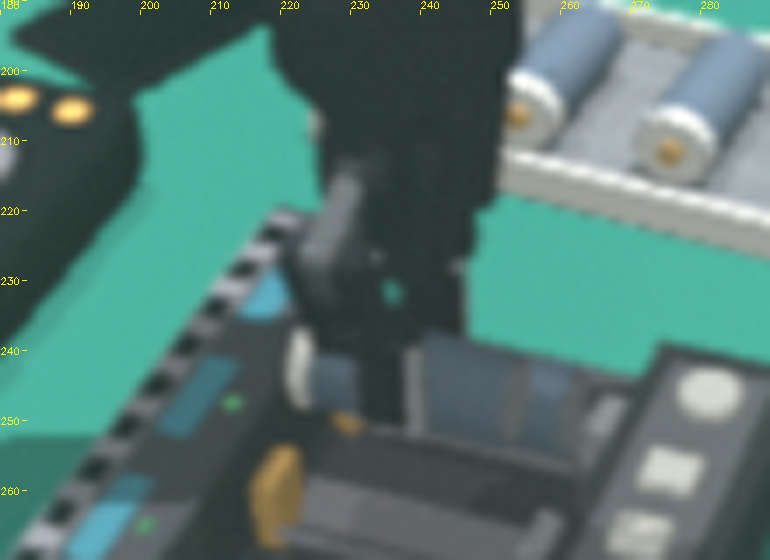

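Ring at (298,368), flat end at (520,410): cell sits about 2 mm ahead of the predicted ends, nub to the back. I shift 2 mm back while lowering.

```bash
python3 -m creep '[[-0.001,0.002,0.01,0,0,0.5],[-0.001,0.002,0.025,0,0,0.5],[-0.001,0.002,0.035,0,0,0.5],[-0.001,0.002,0.042,0,0,0.5],[-0.001,0.002,0.047,0,0,0.5],[-0.001,0.002,0.049,0,0,0.5],[-0.001,0.002,0.049,0,0,0.5],[-0.001,0.002,0.049,0,0,0.5]]'
python3 - <<'E'
from h import *
st();togo(ch(.005,0,.031),92.6)
E
```

```text
clock: 39.0
tcp_pos: [0.509, 0.2754, 0.0377]
orientation: [-0.0, -0.025, 1.0, -0.0]
wrist_force: [-0.5, -0.4, -1.5]
finger_gap: 0.0301
t 39.0 tcp [0.509  0.2754 0.0377] yaw 92.8 F [-0.5 -0.4 -1.5] gap 0.0301 j6 18.0
togo [ 1.2 -0.   6.7] [-0.  -0.   0.2] other [   0.    -0.  -179.8]
```

```bash
python3 -m creep '[[0.001,0,0,0,0,0],[0.003,0,0,0,0,0],[0.0035,0,0.002,0,0,0],[0.0035,0,0.004,0,0,0],[0.0035,0,0.006,0,0,0],[0.0035,0,0.006,0,0,0],[0.0035,0,0.006,0,0,0],[0.0035,0,0.006,0,0,0]]'
python3 - <<'E'
from h import *
st();togo(ch(.005,0,.031),92.6)
E
```

```text
clock: 39.8
tcp_pos: [0.5054, 0.2759, 0.0319]
orientation: [-0.0, -0.025, 1.0, 0.0]
wrist_force: [-3.2, 3.0, 4.9]
finger_gap: 0.0302
t 39.8 tcp [0.5054 0.2759 0.0319] yaw 92.8 F [-3.2  3.   4.9] gap 0.0302 j6 18.0
togo [-2.4 -0.7  0.9] [ 0.1 -0.   0.2] other [ 0.000e+00  1.000e-01 -1.798e+02]
```

```bash
python3 -m creep '[[0,0,0,0,0,0],[0,0,0,0,0,0],[0,0,0,0,0,0],[0,0,0,0,0,0],[0,0,-0.02,0,0,0],[0,0,-0.06,0,0,0],[0,0,-0.1,0,0,0],[0,0.04,-0.13,0,0,0]]' 0.048
python3 -m creep '[[0,0.04,0,0,0,0],[0,0.08,0,0,0,0],[0,0.12,0,0,0,0],[0,0.15,0,0,0,0],[0,0.15,0,0,0,0],[0,0.15,0,0,0,0],[0,0.15,0,0,0,0],[0,0.15,0,0,0,0]]'
python3 - <<'E'
from cyl import *
st(); p,d=env.read_camera("top"); cv2.imwrite("t5.png",p); P=cloud("top",d)
B=fitcyl(p,.449,-.292,-96)
c,k,t=np.load("fits.npy"); a,b=proj("top",[[.62,.37,.05],[.4,.15,.05]]); print(a,b)
im=np.hstack([cv2.resize(p[165:255,150:210],None,fx=5,fy=5,interpolation=cv2.INTER_CUBIC),cv2.resize(p[165:255,345:445],None,fx=5,fy=5,interpolation=cv2.INTER_CUBIC)]);cv2.imwrite("pics/t5.png",im)
# top line heights of cells in bays
for y in(0,-.062):
    L=[]
    for x in np.arange(-.03,.046,.0125):
        uv=proj("top",ch(x,y,.053))[0]; L.append(P[int(uv[1]+.5),int(uv[0]+.5),2].round(3))
    print(y,L)
E
```

```text
clock: 40.6
tcp_pos: [0.5044, 0.3125, 0.1637]
orientation: [0.0, -0.022, 1.0, -0.001]
wrist_force: [1.9, 1.0, -0.2]
finger_gap: 0.0484
clock: 41.4
tcp_pos: [0.4963, 0.4637, 0.1613]
orientation: [-0.0, -0.024, 1.0, -0.001]
wrist_force: [0.4, -0.9, -0.1]
finger_gap: 0.0483
t 41.4 tcp [0.4963 0.4637 0.1613] yaw 92.7 F [ 0.4 -0.9 -0.1] gap 0.0483 j6 34.0
[ 0.449  -0.2945] -96.9 iou 0.854
[128.85690483 159.71273066] [210.69174051 247.72719565]
0 [np.float64(0.055), np.float64(0.053), np.float64(0.051), np.float64(0.056), np.float64(0.056), np.float64(0.052), np.float64(0.041)]
-0.062 [np.float64(0.051), np.float64(0.053), np.float64(0.053), np.float64(0.053), np.float64(0.053), np.float64(0.053), np.float64(0.037)]
```

View pics/t5.png

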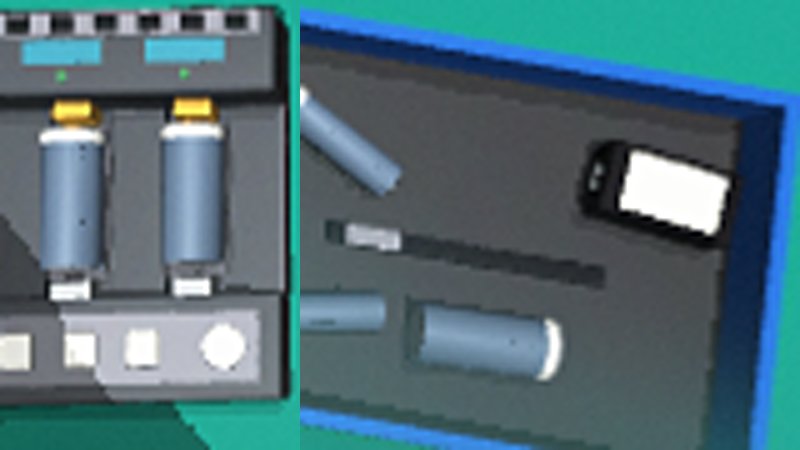

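Cells in bays 2 and 3 at (72,195) and (193,190) lie flat, rings to the back. The remaining fat cell B is unmoved at (490,340), nub right. Going for it.

```bash
python3 -m creep '[[0,-0.045,0,0,0,6],[0,-0.09,0,0,0,12],[0,-0.135,0,0,0,20],[0,-0.18,0,0,0,28],[0,-0.225,0,0,0,36],[0,-0.27,0,0,0,44],[0,-0.315,0,0,0,52],[0,-0.36,0,0,0,60]]'
python3 - <<'E'
from h import *
st();togo([.449,-.2937,.16],-6.5)
E
```

```text
clock: 42.25
tcp_pos: [0.5133, 0.1029, 0.1619]
orientation: [0.0, 0.482, 0.876, -0.0]
wrist_force: [0.7, 0.5, 0.5]
finger_gap: 0.0479
t 42.25 tcp [0.5133 0.1029 0.1619] yaw 32.4 F [0.7 0.5 0.5] gap 0.0479 j6 60.0
togo [-300.3 -266.9    2.2] [ 0.   0.  38.9] other [-1.000e-01  0.000e+00 -1.411e+02]
```

```bash
python3 -m creep '[[-0.03,-0.028,0,0,0,5],[-0.06,-0.055,0,0,0,10],[-0.09,-0.08,0,0,0,15],[-0.12,-0.107,0,0,0,20],[-0.15,-0.134,0,0,0,25],[-0.18,-0.16,0,0,0,30],[-0.21,-0.187,0,0,0,35],[-0.24,-0.214,0,0,0,39]]'
python3 -m creep '[[-0.068,-0.004,0,0,0,0],[-0.068,-0.004,0,0,0,0],[-0.068,-0.004,0,0,0,0],[-0.068,-0.004,0.02,0,0,0],[-0.068,-0.004,0.04,0,0,0],[-0.068,-0.004,0.04,0,0,0],[-0.068,-0.004,0.04,0,0,0],[-0.068,-0.004,0.04,0,0,0]]'
python3 - <<'E'
from h import *
st();togo([.449,-.2937,.011],-6.5)
E
```

```text
clock: 43.05
tcp_pos: [0.4628, -0.2144, 0.1621]
orientation: [0.0, 0.746, 0.666, -0.0]
wrist_force: [0.8, -0.0, 0.3]
finger_gap: 0.0482
clock: 43.85
tcp_pos: [0.453, -0.2794, 0.1229]
orientation: [0.001, 0.744, 0.668, -0.0]
wrist_force: [0.5, 0.8, 0.4]
finger_gap: 0.048
t 43.85 tcp [ 0.453  -0.2794  0.1229] yaw -6.2 F [0.5 0.8 0.4] gap 0.048 j6 56.0
togo [-14.5  -2.6 111.9] [0.  0.1 0.3] other [-1.000e-01  1.000e-01 -1.797e+02]
```

```bash
python3 -m creep '[[-0.014,-0.0025,0.02,0,0,0.3],[-0.0145,-0.0025,0.05,0,0,0.3],[-0.0145,-0.0025,0.08,0,0,0.3],[-0.0145,-0.0025,0.095,0,0,0.3],[-0.0145,-0.0025,0.104,0,0,0.3],[-0.0145,-0.0025,0.109,0,0,0.3],[-0.0145,-0.0025,0.112,0,0,0.3],[-0.0145,-0.0025,0.112,0,0,0.3]]'
python3 -m creep '[[0,0,0,0,0,0],[0,0,0,0,0,0],[0,0,0,0,0,0],[0,0,0,0,0,0],[0,0,0,0,0,0],[0,0,0,0,0,0],[0,0,0,0,0,0],[0,0,0,0,0,0]]' 0.02 50
python3 - <<'E'
from h import *
st()
E
python3 -m creep '[[0,0,-0.02,0,0,0],[0,0,-0.05,0,0,0],[0,0,-0.09,0,0,0],[0,0,-0.12,0,0,0],[0,0,-0.14,0,0,0],[0.04,0,-0.15,0,0,0],[0.08,0.01,-0.15,0,0,0],[0.12,0.02,-0.15,0,0,0]]'
python3 - <<'E'
from h import *
st();togo(ch(.004,.062,.16),92.6)
E
```

```text
clock: 44.65
tcp_pos: [0.4489, -0.294, 0.0103]
orientation: [0.001, 0.746, 0.666, -0.0]
wrist_force: [0.3, 0.1, 0.1]
finger_gap: 0.0481
clock: 45.45
tcp_pos: [0.4491, -0.2942, 0.0108]
orientation: [0.001, 0.746, 0.666, -0.0]
wrist_force: [-0.0, 0.7, 5.9]
finger_gap: 0.0302
t 45.45 tcp [ 0.4491 -0.2942  0.0108] yaw -6.5 F [-0.   0.7  5.9] gap 0.0302 j6 55.0
clock: 46.25
tcp_pos: [0.482, -0.1757, 0.16]
orientation: [0.0, 0.747, 0.665, -0.0]
wrist_force: [0.3, 1.0, -1.9]
finger_gap: 0.03
t 46.25 tcp [ 0.482  -0.1757  0.16  ] yaw -6.6 F [ 0.3  1.  -1.9] gap 0.03 j6 68.0
togo [ 5.121e+02 -3.690e+01 -5.000e-01] [ 0.   0.  80.8] other [ -0.    0.  -99.2]
```

```bash
python3 -m creep '[[0.045,-0.003,0,0,0,-8],[0.09,-0.006,0,0,0,-16],[0.135,-0.01,0,0,0,-24],[0.18,-0.013,0,0,0,-32],[0.225,-0.016,0,0,0,-40],[0.27,-0.02,0,0,0,-48],[0.315,-0.023,0,0,0,-56],[0.36,-0.026,0,0,0,-64]]'
python3 - <<'E'
from h import *
st();togo(ch(.004,.062,.16),92.6)
E
```

```text
clock: 47.05
tcp_pos: [0.4962, 0.1859, 0.1592]
orientation: [-0.0, 0.277, 0.961, -0.001]
wrist_force: [0.6, -0.8, -1.9]
finger_gap: 0.0302
t 47.05 tcp [0.4962 0.1859 0.1592] yaw 57.8 F [ 0.6 -0.8 -1.9] gap 0.0302 j6 44.0
togo [ 73.9 132.4  -0.9] [ -0.1  -0.  -34.8] other [-1.000e-01  1.000e-01  1.452e+02]
```

```bash
python3 -m creep '[[0.02,0.03,0,0,0,-8],[0.04,0.06,0,0,0,-16],[0.06,0.1,0,0,0,-24],[0.074,0.132,0,0,0,-32],[0.074,0.132,0.03,0,0,-34.8],[0.074,0.132,0.06,0,0,-34.8],[0.074,0.132,0.085,0,0,-34.8],[0.074,0.132,0.085,0,0,-34.8]]'
python3 -m creep '[[0,0,0,0,0,0],[0,0,0,0,0,0],[0,0,0,0,0,0],[0,0,0,0,0,0],[0,0,0,0,0,0],[0,0,0,0,0,0],[0,0,0,0,0,0],[0,0,0,0,0,0]]'
python3 - <<'E'
from h import *
st();togo(ch(.004,.062,.028),92.6)
p,d=env.read_camera("side"); s=env.get_state(); z=s["tcp_pos"][2]+.009
for x in(-.030,.005,.040): print(x,((proj("side",ch(x,.062,z))[0]-[180,205]+.5)*7).round())
crop("side",p,180,205,110,80,7,"bay1.png")
E
```

```text
clock: 47.85
tcp_pos: [0.5018, 0.3337, 0.0699]
orientation: [-0.004, -0.02, 1.0, -0.002]
wrist_force: [-1.1, -0.9, -0.7]
finger_gap: 0.0307
clock: 48.65
tcp_pos: [0.5052, 0.3351, 0.0743]
orientation: [-0.0, -0.02, 1.0, -0.0]
wrist_force: [-0.1, 0.7, -2.1]
finger_gap: 0.0302
t 48.65 tcp [0.5052 0.3351 0.0743] yaw 92.3 F [-0.1  0.7 -2.1] gap 0.0302 j6 24.0
togo [ 1.   2.2 46.3] [-0.  -0.  -0.3] other [-1.000e-01  1.000e-01  1.797e+02]
-0.03 [430. 442.]
0.005 [321. 415.]
0.04 [215. 388.]
```

View pics/bay1.png

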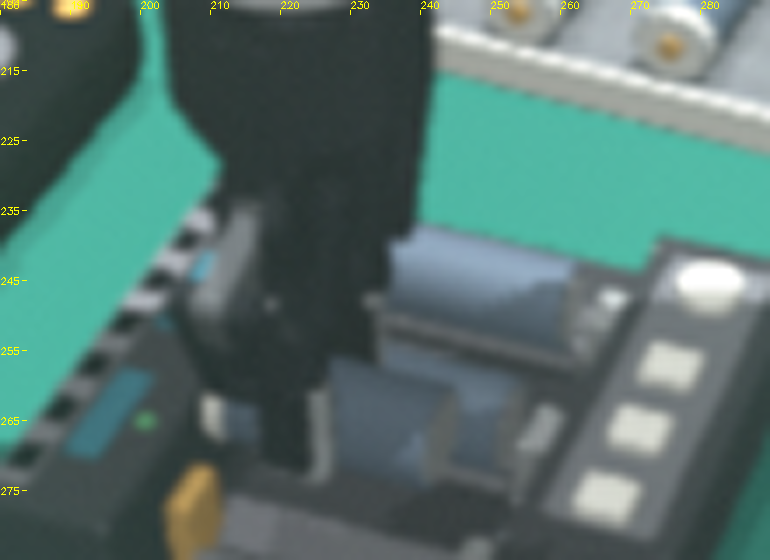

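Ring at (213,415) to the back, flat end at (440,440): axially centred. Lower, release, verify.

```bash
python3 -m creep '[[0,0.002,0.015,0,0,0],[0,0.002,0.025,0,0,0],[0,0.002,0.033,0,0,0],[0,0.002,0.04,0,0,0],[0,0.002,0.044,0,0,0],[0,0.002,0.0455,0,0,0],[0,0.002,0.0455,0,0,0],[0,0.002,0.0455,0,0,0]]'
python3 -m creep '[[0,0,0,0,0,0],[0,0,0,0,0,0],[0,0,0,0,0,0],[0,0,0,0,0,0],[0,0,-0.02,0,0,0],[0,0,-0.06,0,0,0],[0,0,-0.1,0,0,0],[0,0.03,-0.12,0,0,0]]' 0.048
python3 -m creep '[[0,0.04,0,0,0,0],[0,0.08,0,0,0,0],[0,0.12,0,0,0,0],[0,0.12,0,0,0,-8],[0,0.12,0,0,0,-8],[0,0.12,0,0,0,-8],[0,0.12,0,0,0,-8],[0,0.12,0,0,0,-8]]' 0
python3 - <<'E'
from h import *
st(); p,d=env.read_camera("top"); cv2.imwrite("t6.png",p); P=cloud("top",d)
crop("top",p,115,150,180,100,4,"t6.png")
for y in(.062,0,-.062):
    L=[]
    for x in np.arange(-.03,.046,.0125):
        uv=proj("top",ch(x,y,.053))[0]; L.append(float(P[int(uv[1]+.5),int(uv[0]+.5),2].round(3)))
    print(y,L)
togo(ch(-.0725,.108,.1),2.6)
E
```

```text
clock: 49.5
tcp_pos: [0.5053, 0.3372, 0.029]
orientation: [-0.0, -0.02, 1.0, -0.0]
wrist_force: [0.4, 0.7, -1.4]
finger_gap: 0.0303
clock: 50.3
tcp_pos: [0.5057, 0.3657, 0.1528]
orientation: [0.002, -0.018, 1.0, 0.0]
wrist_force: [1.5, 0.5, 0.6]
finger_gap: 0.0482
clock: 51.1
tcp_pos: [0.4994, 0.4862, 0.149]
orientation: [-0.0, -0.089, 0.996, -0.0]
wrist_force: [-0.1, -0.2, -0.2]
finger_gap: -0.0003
t 51.1 tcp [0.4994 0.4862 0.149 ] yaw 100.2 F [-0.1 -0.2 -0.2] gap -0.0003 j6 27.0
0.062 [0.053, 0.051, 0.052, 0.052, 0.056, 0.055, 0.038]
0 [0.052, 0.053, 0.054, 0.051, 0.055, 0.054, 0.04]
-0.062 [0.05, 0.052, 0.051, 0.053, 0.053, 0.056, 0.036]
togo [ 91.5 -91.7  49.1] [  0.   -0.  -82.4] other [-0.  -0.  97.6]
```

View pics/t6.png

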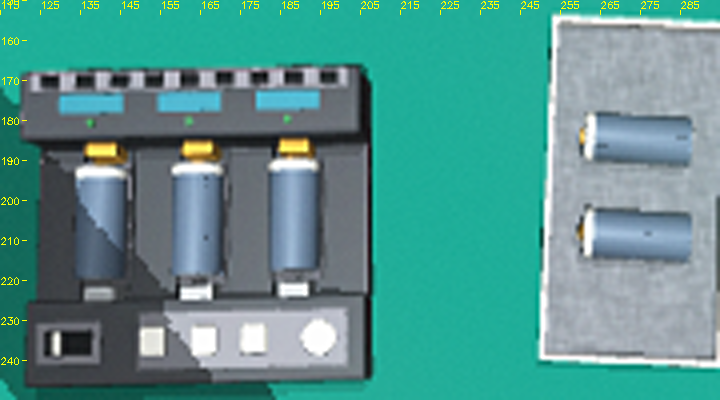

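All three bays are loaded, rings to the back, tops at about 53 mm; the ridge at (57,343) is still off; both finished cells are in the tray. Now the switch.

```bash
python3 -m creep '[[0.02,-0.02,0,0,0,-8],[0.04,-0.04,0,0,0,-16],[0.06,-0.06,0,0,0,-24],[0.08,-0.08,0,0,0,-32],[0.0915,-0.0917,0,0,0,-40],[0.0915,-0.0917,0,0,0,-48],[0.0915,-0.0917,0,0,0,-56],[0.0915,-0.0917,0,0,0,-64]]'
python3 -m creep '[[0,0,0,0,0,-8],[0,0,0,0,0,-16],[0,0,0,0,0,-18.4],[0,0,0.02,0,0,-18.4],[0,0,0.04,0,0,-18.4],[0,0,0.05,0,0,-18.4],[0,0,0.05,0,0,-18.4],[0,0,0.05,0,0,-18.4]]'
python3 - <<'E'
from h import *
st();togo(ch(-.0725,.108,.042),182.6)
E
```

```text
clock: 51.95
tcp_pos: [0.4257, 0.3798, 0.1494]
orientation: [0.0, -0.606, 0.796, -0.0]
wrist_force: [-0.4, 0.8, -0.6]
finger_gap: 0.0001
clock: 52.75
tcp_pos: [0.4257, 0.3803, 0.0993]
orientation: [0.0, 0.723, -0.69, -0.0]
wrist_force: [0.5, 0.4, 0.7]
finger_gap: 0.0004
t 52.75 tcp [0.4257 0.3803 0.0993] yaw -177.3 F [0.5 0.4 0.7] gap 0.0004 j6 -59.0
togo [ 0.5  0.1 57.3] [ 0.  -0.   0.1] other [   0.     0.  -179.9]
```

```bash
python3 -m creep '[[0,0,0.025,0,0,0],[0,0,0.04,0,0,0],[0,0,0.048,0,0,0],[0,0,0.053,0,0,0],[0,0,0.056,0,0,0],[0,0,0.0578,0,0,0],[0,0,0.0578,0,0,0],[0,0,0.0578,0,0,0]]'
python3 -m creep '[[0.005,0,0,0,0,0],[0.009,0,0,0,0,0],[0.012,0,0,0,0,0],[0.015,0,0,0,0,0],[0.018,0,0,0,0,0],[0.021,0,0,0,0,0],[0.0235,0,0,0,0,0],[0.0235,0,0,0,0,0]]'
python3 -m creep '[[0,0,0,0,0,0],[-0.004,0,0,0,0,0],[-0.01,0,0,0,0,0],[-0.01,0,-0.02,0,0,0],[-0.01,0,-0.04,0,0,0],[-0.01,0.03,-0.05,0,0,0],[-0.01,0.06,-0.05,0,0,0],[-0.01,0.06,-0.05,0,0,0]]'
python3 - <<'E'
from h import *
st()
p,d=env.read_camera("side")
for y in(.074,.08,.086): print(y,((proj("side",ch(-.0725,y,.046))[0]-[190,235]+.5)*7).round())
crop("side",p,190,235,110,80,7,"sw3.png"); togo(ch(-.0725,.026,.06),182.6)
E
```

```text
clock: 53.55
tcp_pos: [0.4257, 0.3806, 0.0415]
orientation: [0.0, 0.724, -0.69, 0.0]
wrist_force: [0.3, 0.1, 0.3]
finger_gap: -0.0
clock: 54.35
tcp_pos: [0.4264, 0.3599, 0.0412]
orientation: [-0.002, 0.724, -0.69, -0.003]
wrist_force: [-2.1, 12.1, -4.2]
finger_gap: -0.0001
clock: 55.15
tcp_pos: [0.3625, 0.363, 0.091]
orientation: [0.002, 0.724, -0.69, -0.0]
wrist_force: [-0.5, 0.2, 0.0]
finger_gap: -0.0003
t 55.15 tcp [0.3625 0.363  0.091 ] yaw -177.2 F [-0.5  0.2  0. ] gap -0.0003 j6 -57.0
0.074 [482. 388.]
0.08 [475. 402.]
0.086 [468. 417.]
togo [ 68.7 -61.4  31.2] [ 0.1 -0.1  0.2] other [ 2.000e-01  1.000e-01 -1.798e+02]
```

View pics/sw3.png

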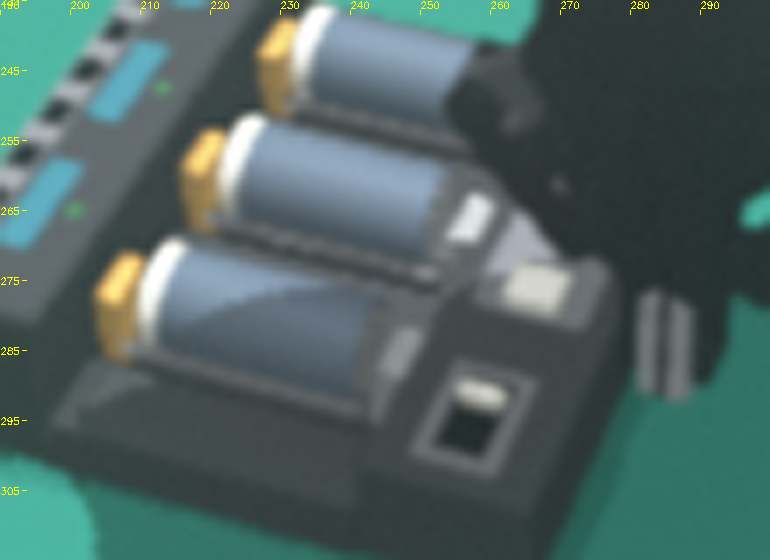

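The switch is on: ridge at (481,392), predicted (482,388). Now the program key.

```bash
python3 -m creep '[[0.03,0,0,0,0,0],[0.0687,-0.02,0,0,0,0],[0.0687,-0.05,0,0,0,0],[0.0687,-0.0614,0,0,0,0],[0.0687,-0.0614,0.015,0,0,0],[0.0687,-0.0614,0.03,0,0,0],[0.0687,-0.0614,0.03,0,0,0],[0.0687,-0.0614,0.03,0,0,0]]'
python3 - <<'E'
from h import *
st();togo(ch(-.0725,.026,.0405),182.6)
E
```

```text
clock: 56.0
tcp_pos: [0.4306, 0.2984, 0.0608]
orientation: [0.001, 0.724, -0.69, -0.0]
wrist_force: [-0.6, -0.0, 0.1]
finger_gap: 0.0003
t 56.0 tcp [0.4306 0.2984 0.0608] yaw -177.3 F [-0.6 -0.   0.1] gap 0.0003 j6 -67.0
togo [ 0.5  1.4 20.3] [ 0.1 -0.1  0.1] other [ 1.000e-01  1.000e-01 -1.799e+02]
```

```bash
python3 -m creep '[[0,0.001,0.008,0,0,0],[0,0.001,0.013,0,0,0],[0,0.001,0.016,0,0,0],[0,0.001,0.018,0,0,0],[0,0.001,0.0195,0,0,0],[0,0.001,0.0205,0,0,0],[0,0.001,0.0205,0,0,0],[0,0.001,0.0205,0,0,0]]'
python3 - <<'E'
from h import *
st();togo(ch(-.0725,-.006,.06),182.6)
E
```

```text
clock: 56.8
tcp_pos: [0.4296, 0.2984, 0.0415]
orientation: [0.0, 0.724, -0.69, -0.0]
wrist_force: [-3.9, -0.5, 9.0]
finger_gap: 0.0001
t 56.8 tcp [0.4296 0.2984 0.0415] yaw -177.3 F [-3.9 -0.5  9. ] gap 0.0001 j6 -67.0
togo [ 32.5   0.5 -18.5] [ 0.  -0.   0.1] other [   0.     0.  -179.9]
```

```bash
python3 -m creep '[[0,0,-0.01,0,0,0],[0,0,-0.02,0,0,0],[0.0325,0,-0.02,0,0,0],[0.0325,0,-0.02,0,0,0],[0.0325,0,-0.02,0,0,0],[0.0325,0,-0.02,0,0,0],[0.0325,0,-0.02,0,0,0],[0.0325,0,-0.02,0,0,0]]'
python3 - <<'E'
from h import *
st();togo(ch(-.0725,-.006,.0405),182.6)
E
python3 -m creep '[[0,0,0.008,0,0,0],[0,0,0.013,0,0,0],[0,0,0.016,0,0,0],[0,0,0.018,0,0,0],[0,0,0.0195,0,0,0],[0,0,0.02,0,0,0],[0,0,0.02,0,0,0],[0,0,0.02,0,0,0]]'
python3 - <<'E'
from h import *
st()
E
python3 -m creep '[[0,0,-0.01,0,0,0],[0,0,-0.03,0,0,0],[0.03,0,-0.035,0,0,0],[0.07,0,-0.035,0,0,0],[0.073,0,-0.035,0,0,0],[0.073,0,-0.02,0,0,0],[0.073,0,-0.02,0,0,0],[0.073,0,-0.02,0,0,0]]'
python3 - <<'E'
from h import *
st();togo(ch(-.0725,-.079,.0405),182.6)
E
```

```text
clock: 57.6
tcp_pos: [0.4312, 0.2663, 0.0605]
orientation: [0.0, 0.724, -0.69, -0.0]
wrist_force: [-0.2, -0.2, -0.3]
finger_gap: -0.0
t 57.6 tcp [0.4312 0.2663 0.0605] yaw -177.2 F [-0.2 -0.2 -0.3] gap -0.0 j6 -70.0
togo [ 0.4  0.5 20. ] [ 0.1 -0.   0.2] other [ 0.000e+00  1.000e-01 -1.798e+02]
clock: 58.4
tcp_pos: [0.4309, 0.2659, 0.0415]
orientation: [0.0, 0.724, -0.69, -0.0]
wrist_force: [-3.3, -0.8, 10.2]
finger_gap: -0.0001
t 58.4 tcp [0.4309 0.2659 0.0415] yaw -177.3 F [-3.3 -0.8 10.2] gap -0.0001 j6 -70.0
clock: 59.2
tcp_pos: [0.4344, 0.1931, 0.0606]
orientation: [0.001, 0.724, -0.69, -0.0]
wrist_force: [0.1, -0.8, 0.7]
finger_gap: -0.0002
t 59.2 tcp [0.4344 0.1931 0.0606] yaw -177.3 F [ 0.1 -0.8  0.7] gap -0.0002 j6 -78.0
togo [ 0.1  0.4 20.1] [ 0.1 -0.   0.1] other [ 1.000e-01  2.000e-01 -1.799e+02]
```

```bash
python3 -m creep '[[0,0,0.008,0,0,0],[0,0,0.013,0,0,0],[0,0,0.016,0,0,0],[0,0,0.018,0,0,0],[0,0,0.0195,0,0,0],[0,0,0.02,0,0,0],[0,0,0.02,0,0,0],[0,0,0.02,0,0,0]]'
python3 - <<'E'
from h import *
st()
E
python3 -m creep '[[0,0,-0.01,0,0,0],[0,0,-0.04,0,0,0],[0,0,-0.08,0,0,0],[0,0,-0.12,0,0,0],[0,0.03,-0.16,0,0,0],[0,0.06,-0.17,0,0,0],[0,0.06,-0.17,0,0,0],[0,0.06,-0.17,0,0,0]]'
python3 -m creep '[[0.04,-0.01,0,0,0,0],[0.08,-0.03,0,0,0,0],[0.12,-0.05,0,0,0,0],[0.16,-0.06,0,0,0,0],[0.2,-0.06,0,0,0,0],[0.24,-0.06,0,0,0,0],[0.28,-0.06,0,0,0,0],[0.28,-0.06,0,0,0,0]]'
python3 - <<'E'
from h import *
st(); p,d=env.read_camera("top"); q,_=env.read_camera("side")
cv2.imwrite("pics/end.png",np.vstack([cv2.resize(p[145:260,110:450],None,fx=2.3,fy=2.3),cv2.resize(q[120:310,170:390],None,fx=1.7,fy=1.7)]) if 0 else np.vstack([cv2.resize(p[145:265,110:450],(780,275)),cv2.resize(q[110:310,150:400],(780,320))[:, :]]))
E
```

```text
clock: 60.0
tcp_pos: [0.4346, 0.1932, 0.0415]
orientation: [0.0, 0.724, -0.69, -0.0]
wrist_force: [-3.0, 0.8, 9.6]
finger_gap: -0.0001
t 60.0 tcp [0.4346 0.1932 0.0415] yaw -177.3 F [-3.   0.8  9.6] gap -0.0001 j6 -78.0
clock: 60.8
tcp_pos: [0.375, 0.1902, 0.2113]
orientation: [-0.0, 0.724, -0.69, 0.001]
wrist_force: [0.8, -0.6, -0.5]
finger_gap: -0.0001
clock: 61.6
tcp_pos: [0.449, -0.0914, 0.2095]
orientation: [0.001, 0.721, -0.693, 0.0]
wrist_force: [0.3, 0.4, -0.1]
finger_gap: -0.0002
t 61.6 tcp [ 0.449  -0.0914  0.2095] yaw -177.7 F [ 0.3  0.4 -0.1] gap -0.0002 j6 -114.0
```

View pics/end.png

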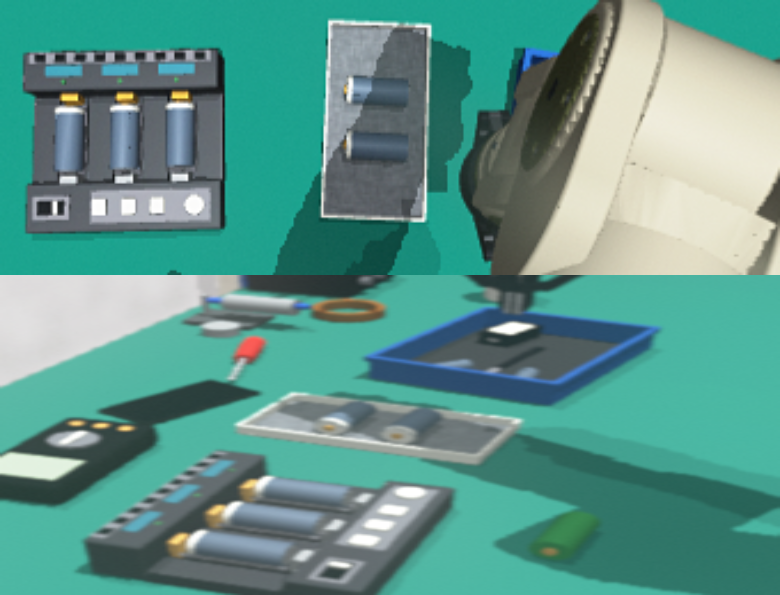

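The three cells are in the bays at (70,135), (124,135) and (180,135), and the switch ridge is at its on end. The two finished cells are in the tray, and the slim cells, brick and stick are in the crate. The arm is clear, so I hand in.

```bash
python3 -c "
from workcell import env
print(env.hand_in())"
```

```text
the job is handed in; nothing more can be done
None
```

The job is done and handed in at about 62 s of the 210 s; the hand-in itself gives no verdict.

1. **Power off:** I slid the switch off. The first push rode over the ridge without moving it, so I repeated it lower.
2. **Finished cells:** Only bays 1 and 2 held one, and both now lie side by side in the tray.
3. **Fat cells:** All three from the crate are in the bays, nubs to the back.
4. **Power on and keys:** I slid the switch back on, then pressed program, current and start in that order. Each went down to 41.5 mm at 9–10 N, which is full travel. The stop key was not touched.

**Last checks:**
- Before switching on, the cell tops in the bays read about 53 mm on the depth camera, with a few millimetres of noise. That matches cells seated at 37 mm.
- The final pictures show the ridge at its on end and the finished cells in the tray. The slim cells, brick and stick are in the crate, and the bystanders in view are unmoved.
- A side crop after switching put the ridge within a pixel of where "on" should be.

**Slips and limits:**
- A wrong turn at the start ran the last joint to its end of range, and I unwound it without contact.
- The silhouette fit on the tray cells did not work (match about 0.2), so I judged those from the pictures.
- The arm hid most of the crate in the last top view, so that check rests on the side view.

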